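# Make up a drilling stack in the corner jig: stack, tap flush, weigh down

### The arm

A 6-joint arm with a two-finger parallel gripper is mounted at the origin on the work surface. World frame = base frame: x ahead of the robot, y to its left, z up, the work surface at z = 0. Lengths are in mm, angles in rad, forces in N, time in s.
With the tool pointing down it reaches from about 400 to 925 mm from the base axis. Payload 12.5 kg.
Tool frame: the origin (TCP) lies between the finger pads; the fingertips stand env.tip_extent ahead of it and the grasp point (between the pads) lies 11 mm behind it (env.tip_extent is the distance from the TCP to the fingertips, in mm); z points along the fingers, y is the line along which they close (so a half turn about z gives the same grasp; the last joint's range is limited). The gripper opens to 95 mm and grips with 3 to 60 N. Pads are 20 mm wide; open, the fingers measure 119 mm over their backs; the gripper's body (75 mm by 180 mm) begins 59 mm behind the grasp point.
Start: joints at [1.061, 0.491, 1.559, -0, 1.092, -0.106], TCP at [245.557, 574.759, 222.661] pointing down, gripper open.
Joint ranges: [-3.1, 3.1], [-0.84, 2.19], [0.05, 2.79], [-1.13, 4.28], [0.06, 2.93], [-2.69, 2.69]. Speed limits (rad/s): [2.22, 2.22, 2.79, 3.14, 3.14, 3.14].

### API

Orientations are given as [roll, pitch, yaw] about the fixed x, y, z axes, in that order (R = Rz(yaw) Ry(pitch) Rx(roll)).
In Python, from cell import env gives the robot as it stands.
- The arm moves only by the tool carry_out, never from a script. Its argument "motion" is a list of rows, each a list of 5 numbers: the shift along the tool's x, y, z in mm, then the turn about the tool's z in degrees, then the closure, from 0 (fully open) to 1 (shut). A call has 1 to 12 rows; each row shifts and turns the commanded pose from where the row before left it, along the tool's axes as they then stand; what a row does not reach is not made up. A row lasts 1/10 s, in which the tool goes at most 50 mm and 8.59 degrees, less where a joint would pass 70% of its speed; a pose out of reach is approached as far as the arm can. A call with a gripper value outside its range is refused whole. The fingers move at their own pace and stop on an object; the grip force is fixed at half the most. Time passes only in rows, so rows that do not move let the fingers close. It gives the time, the measured TCP pose, the force, the opening and the grip force at its end, in the units of the state.
- env.state(): the state, without advancing time (a new reading comes with each control period).
- env.read_camera(name): name is "scene" or "top"; returns a dict with "color" (420x560x3 uint8, red, green, blue), "K" (3x3 intrinsics, pixels), "R" (3x3) and "t" (3): a world point X has camera coordinates R X + t. Camera axes: x right, y down, z forward; pixel columns grow to the right and rows downward; lengths in mm; the calibration is good to about 2 mm. A picture is of the moment at which its call begins. There is no depth.
- env.job_done(): hands the job in; it is judged then, once.
The state is a dict: "t": time; "joints": joint angles; "qvel": joint speeds; "tau": joint torques, N m; "eef_pos": TCP position; "tcp_rot": TCP orientation; "ft_force": force on the tool from outside, world axes, zero at the start; "moment": the same for the moment, N m; "opening": opening from 0.0 (shut) to 1.0 (fully open); "grip_force": force on a finger pad.
Only numpy, scipy, OpenCV 4.12 (cv2) and the standard library are available. Lean on these libraries where they do the work, as an engineer would, in place of code of your own. Each camera call takes 0.05 s, during which the arm holds its last target. There are 200 camera calls.

### The job

Make up the next drilling stack: put the wire spool that was left on the crooked pile in the L-shaped corner jig back into the parts tray, lay all the loose thin plywood plates on the pile, lengthwise along the long fence, and the thick entry board on top of them all, then tap the pile's edges until every plate and the board sit flush against both fences. Only then take the square steel bench block out of the cluttered tray and set it flat on the middle of the stack as a weight; leave everything else on the desk and in the tray alone.

Things in the scene. Friction and masses are not known exactly. Their poses are not given: they have to be found in the camera images.
- jig: fixed corner jig: a 140 (x) x 180 (y) x 3 mm grey base sheet with two aluminium fences, 12 mm thick, 42 mm high above the sheet, meeting in an L: the long one along its +x edge, the short one along its +y edge; origin at the centre of the sheet's underside, z up
- jig_corner (a point): inner corner of the jig's fences, on top of the base sheet (3 mm above the desk), 52 mm in x and 72 mm in y from jig. x points squarely into the long fence, whose inner face runs 156 mm to -y from here; y into the short fence, whose inner face runs 116 mm to -x. A plate lying flush has its centre at x = -25, y = -50 mm from here, its length along y
- plate1: loose birch-plywood plate, 50 x 100 mm and 6 mm thick, about 30 g, all six alike; origin at the centre of its underside, x across the 50 mm width, y along the 100 mm length, z normal to it; lies at the bottom of the crooked pile in the jig at the start
- plate2: loose birch-plywood plate, 50 x 100 mm and 6 mm thick, about 30 g, all six alike; origin at the centre of its underside, x across the 50 mm width, y along the 100 mm length, z normal to it; lies crooked on plate1 at the start
- plate3: loose birch-plywood plate, 50 x 100 mm and 6 mm thick, about 30 g, all six alike; origin at the centre of its underside, x across the 50 mm width, y along the 100 mm length, z normal to it; lies flat on the desk to the robot's right at the start, or is absent in this run
- plate4: loose birch-plywood plate, 50 x 100 mm and 6 mm thick, about 30 g, all six alike; origin at the centre of its underside, x across the 50 mm width, y along the 100 mm length, z normal to it; lies flat on the desk to the robot's right at the start, or is absent in this run
- plate5: loose birch-plywood plate, 50 x 100 mm and 6 mm thick, about 30 g, all six alike; origin at the centre of its underside, x across the 50 mm width, y along the 100 mm length, z normal to it; lies flat on the desk to the robot's right at the start, or is absent in this run
- plate6: loose birch-plywood plate, 50 x 100 mm and 6 mm thick, about 30 g, all six alike; origin at the centre of its underside, x across the 50 mm width, y along the 100 mm length, z normal to it; lies flat on the desk to the robot's right at the start, or is absent in this run
- board: loose thick entry board for drilling, brown wood, 50 x 100 mm and 10 mm thick (the plates are 6 mm), about 40 g; origin at the centre of its underside, x across the width, y along the length; lies flat among the loose plates at the start
- block: loose square steel bench block, 42 x 42 mm and 24 mm high, about 0.32 kg, edges along its x and y; origin at the centre of its underside; lies flat on the floor of the parts tray at the start
- spool: wire spool, flanges 40 mm across, 28 mm high, about 90 g, standing on the pile in the jig at the start; origin at the centre of its underside, z along its axis; belongs in the parts tray, standing or lying on the tray's floor
- tray: wooden parts tray to the robot's left, an open box 240 (x) x 230 (y) x 45 mm high outside, walls and floor 6 mm; fixed; origin at the centre of its underside. Bench block, disc and cube stand in three of its quarters (around x = 38 or -38, y = -48 or 18 mm), which one where varies; the fourth (x = 38, y = 18) is free at the start
- disc: round steel block in the tray, 42 mm across, 24 mm high, origin at the centre of its underside; to be left there
- cube: steel dapping cube in the tray, 26 mm, with round dimples, origin at the centre of its underside; to be left there
- burnisher: 150 mm long hand tool like a screwdriver, lying along the tray's x near its +y wall (about y = 90 mm in the tray); to be left there
- bar: steel bar, 12 x 60 x 16 mm, lying along the tray's -x wall (about x = -100 mm in the tray); to be left there
- collar: brass collar lying flat in the tray, 32 mm across, 14 mm high, near its -y wall; to be left there
- stub: brass rod end standing in the tray, 20 mm across, 22 mm high, near its +x wall; to be left there
- tape: roll of tape lying flat, 70 mm across, 20 mm high; bystander, origin at the centre of its underside
- pliers1: pliers, about 130 mm long, 14 mm high, lying between robot and jig; bystander, origin under its rivet
Not all that is in view belongs to the job. What is shaped like the plate5 but purple is not meant.

How it is judged (in metres and radians):
On the way, in this order (a step that is already met when the one before it is completed fails the run):
1. all plates and the thick board, the board on top, lie in one stack flush against both fences of the jig, and the block is not on it yet (x of plate1 in the frame of jig_corner between -0.028 and -0.0225 m and y of plate1 in the frame of jig_corner between -0.053 and -0.0475 m and angle between the y axis of each of plate1, plate2, plate3, plate4, plate5, plate6, board and the y axis of jig_corner, either way round below 0.04 rad and angle between the z axis of each of plate1, plate2, plate3, plate4, plate5, plate6, board and the z axis of jig_corner, either way round below 0.05 rad and x of plate2 in the frame of jig_corner between -0.028 and -0.0225 m and y of plate2 in the frame of jig_corner between -0.053 and -0.0475 m and x of plate3 in the frame of jig_corner between -0.028 and -0.0225 m and y of plate3 in the frame of jig_corner between -0.053 and -0.0475 m and x of plate4 in the frame of jig_corner between -0.028 and -0.0225 m and y of plate4 in the frame of jig_corner between -0.053 and -0.0475 m and x of plate5 in the frame of jig_corner between -0.028 and -0.0225 m and y of plate5 in the frame of jig_corner between -0.053 and -0.0475 m and x of plate6 in the frame of jig_corner between -0.028 and -0.0225 m and y of plate6 in the frame of jig_corner between -0.053 and -0.0475 m and x of board in the frame of jig_corner between -0.028 and -0.0225 m and y of board in the frame of jig_corner between -0.053 and -0.0475 m and z of each of plate1, plate2, plate3, plate4, plate5, plate6 in the frame of board below -0.003 m and horizontal distance between block and jig_corner above 0.1 m), for 0.3 s.
2. the bench block lies flat on the middle of the stack (x of block in the frame of jig_corner between -0.037 and -0.013 m and y of block in the frame of jig_corner between -0.066 and -0.034 m and z of block in the frame of jig_corner above 0.03 m and angle between the z axis of block and the z axis of jig_corner, either way round below 0.08 rad and linear speed of block below 0.02 m/s), for 0.3 s.
At the end, for the whole second after the job is handed in: every plate lies flat in one stack in the jig, the thick board on top, within 3 mm of both fences and 0.04 rad of parallel; the bench block rests flat on it, within 12 mm (across the plates) and 16 mm (along them) of the middle; the spool is on the floor of the tray (all of step 2 and x of plate1 in the frame of jig_corner between -0.028 and -0.0225 m and y of plate1 in the frame of jig_corner between -0.053 and -0.0475 m and angle between the y axis of each of plate1, plate2, plate3, plate4, plate5, plate6, board and the y axis of jig_corner, either way round below 0.04 rad and angle between the z axis of each of plate1, plate2, plate3, plate4, plate5, plate6, board and the z axis of jig_corner, either way round below 0.05 rad and x of plate2 in the frame of jig_corner between -0.028 and -0.0225 m and y of plate2 in the frame of jig_corner between -0.053 and -0.0475 m and x of plate3 in the frame of jig_corner between -0.028 and -0.0225 m and y of plate3 in the frame of jig_corner between -0.053 and -0.0475 m and x of plate4 in the frame of jig_corner between -0.028 and -0.0225 m and y of plate4 in the frame of jig_corner between -0.053 and -0.0475 m and x of plate5 in the frame of jig_corner between -0.028 and -0.0225 m and y of plate5 in the frame of jig_corner between -0.053 and -0.0475 m and x of plate6 in the frame of jig_corner between -0.028 and -0.0225 m and y of plate6 in the frame of jig_corner between -0.053 and -0.0475 m and x of board in the frame of jig_corner between -0.028 and -0.0225 m and y of board in the frame of jig_corner between -0.053 and -0.0475 m and z of each of plate1, plate2, plate3, plate4, plate5, plate6 in the frame of board below -0.003 m and x of spool in the frame of tray between -0.114 and 0.114 m and y of spool in the frame of tray between -0.109 and 0.109 m and z of spool in the frame of tray below 0.032 m); the robot touches nothing.
It fails at once if a bystander on the desk (roll of tape, pliers in front of the jig) was moved by more than 40 mm (distance of any of tape, pliers1 from where it was at the start of the episode above 0.04 m).
It fails at once if something other than the bench block was lifted out of the tray (height (world z) of any of disc, cube, burnisher, bar, collar, stub above 0.1 m).
Of plate3, plate4, plate5, plate6 only 2 to 4 are there at a start; the rules pass over those that are not, and their reading is None.
At some moment in a run one of block may be knocked a few centimetres aside while the robot is not near it.
Once in a run the grip may slacken for a moment while it holds something.
It also fails if it takes over 210 s, if anything falls off the work surface, if the arm or the gripper's body presses on something with over 40 N, if the wrist force passes 120 N, or if a joint passes its speed limit or range.

## Working session

There is one attempt and no reset: what is moved stays moved. The work goes in short steps, Python scripts to look and compute and a tool call to move; the robot and the scene stay as the last step left them, time stands still between calls to the robot, and variables do not carry over. Pictures are saved under pics/ and viewed, at most 14 in all, crops included, and the job is handed in when it is done.

Besides the shell and the picture viewer there is one more tool, called after "Emit:" as a command line: name --pt "numbers of a row" for each row, then --argument value for the rest. carry_out: Moves the arm, as the interface text tells. Its arguments: {"type":"object","properties":{"motion":{"type":"array"}},"required":["motion"]}

```bash
ls; mkdir -p pics
cat > h.py <<'E'
import numpy as np, cv2
from cell import env
def snap(n,f=None):
    c=env.read_camera(n)
    if f: cv2.imwrite(f,c['color'][:,:,::-1])
    return c
def ray(c,u,v,z):
    d=c['R'].T@np.linalg.inv(c['K'])@np.array([u,v,1.]); o=-c['R'].T@c['t']
    return (o+d*(z-o[2])/d[2])
def proj(c,X):
    p=c['K']@(c['R']@np.array(X,float)+c['t']); return p[:2]/p[2]
E
python3 - <<'E'
from h import *
for n in('top','scene'):
    c=snap(n,f'pics/{n}0.png'); print(n,c['K'].tolist(),(-c['R'].T@c['t']).round(),c['R'].round(2).tolist())
s=env.state();print({k:np.round(v,3).tolist() for k,v in s.items()},env.tip_extent)
E
```

```text
pics
top [[388.4742955887964, 0.0, 278.25610812661097], [0.0, 388.4742955887964, 206.78843165873047], [0.0, 0.0, 1.0]] [335. -37. 967.] [[0.18, -0.98, 0.01], [-0.96, -0.18, -0.22], [0.22, 0.03, -0.97]]
scene [[411.52548196782107, 0.0, 285.8539842243754], [0.0, 411.52548196782107, 208.57960355576805], [0.0, 0.0, 1.0]] [1223.  159. 1159.] [[-0.23, 0.97, -0.01], [0.82, 0.18, -0.54], [-0.52, -0.13, -0.84]]
{'t': 0.1, 'joints': [1.061, 0.491, 1.559, -0.0, 1.092, -0.106], 'qvel': [0.0, -0.0, -0.002, 0.001, 0.001, 0.002], 'tau': [0.002, -61.362, -25.861, 0.069, 0.047, -0.0], 'eef_pos': [245.442, 574.553, 222.117], 'tcp_rot': [-3.141, -0.0, 2.738], 'ft_force': [-0.366, -0.093, -0.344], 'moment': [-0.006, 0.043, -0.028], 'grip_force': 0.0, 'opening': 0.999} 8.0
```

View pics/top0.png

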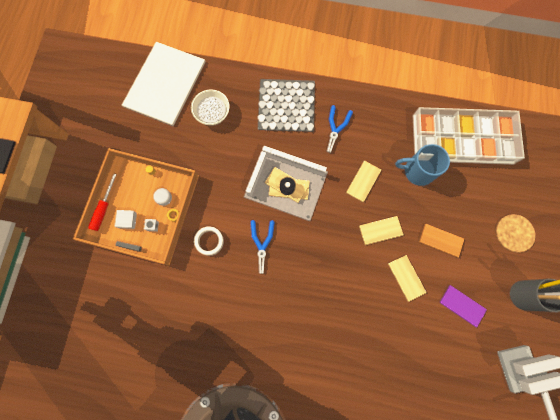

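View pics/scene0.png

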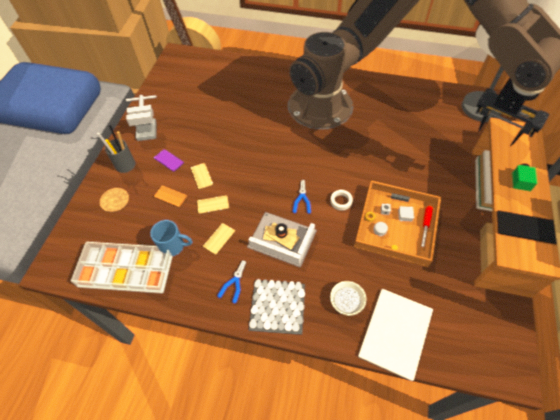

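Top view: loose yellow plates are at (364,181), (381,230) and (407,278), the brown board at (441,240), and a purple decoy at (463,306). The jig is at (287,183) with the spool at (288,185). In the tray, the square block is at (125,219), the small cube at (151,225) and the disc at (162,198).

Lookalikes:
- Board: orange (441,240) vs purple (463,306). I choose orange.
- Block: (125,219) vs cube (151,225) and disc (162,198). I choose (125,219).
- Spool: the black top at (288,185) vs the tape roll at (208,241). I choose the one in the jig.

I'll check these in close crops.

Run:
```python
from h import *
c=snap('top'); im=c['color'][:,:,::-1].copy()
def up(x0,y0,w,h,k): return cv2.resize(im[y0:y0+h,x0:x0+w],None,fx=k,fy=k,interpolation=cv2.INTER_CUBIC)
cv2.imwrite('pics/jig1.png',up(235,140,100,85,7)); cv2.imwrite('pics/tray1.png',up(70,140,135,130,4.5*1.0))
hsv=cv2.cvtColor(im,cv2.COLOR_BGR2HSV)
for n,(u,v) in dict(pA=(364,181),pB=(381,230),pC=(407,278),board=(441,240),purple=(463,306)).items():
    p=hsv[v,u].astype(int); print(n,p,end=' ')
    m=cv2.inRange(hsv,np.clip(p-[8,70,70],0,255),np.clip(p+[8,70,70],0,255))
    m=cv2.morphologyEx(m,cv2.MORPH_OPEN,np.ones((3,3)))
    _,l=cv2.connectedComponents(m); cs,_=cv2.findContours((l==l[v,u]).astype('u1'),0,1)
    z=10 if n=='board' else 6
    P=np.array([ray(c,*q[0],z)[:2] for q in max(cs,key=cv2.contourArea)],np.float32)
    r=cv2.minAreaRect(P); b=cv2.boxPoints(r); e=[b[1]-b[0],b[2]-b[1]]; L=max(e,key=np.linalg.norm)
    print(np.round(r[0],1),np.round(r[1],1),'long dir deg',round(np.degrees(np.arctan2(L[1],L[0]))%180,1))
```

```text
pA [ 26 108 247] [ 662.6 -207. ] [ 50.2 100.1] long dir deg 160.0
pB [ 26 114 247] [ 542.5 -266.6] [ 51.1 101.2] long dir deg 114.7
pC [ 25 113 247] [ 437.1 -343.8] [101.6  51.7] long dir deg 35.6
board [ 16 174 242] [ 545.2 -417.7] [101.8  51.2] long dir deg 78.4
purple [148 150 190] [ 396.  -484.1] [101.3  50.1] long dir deg 65.7
```

View pics/jig1.png

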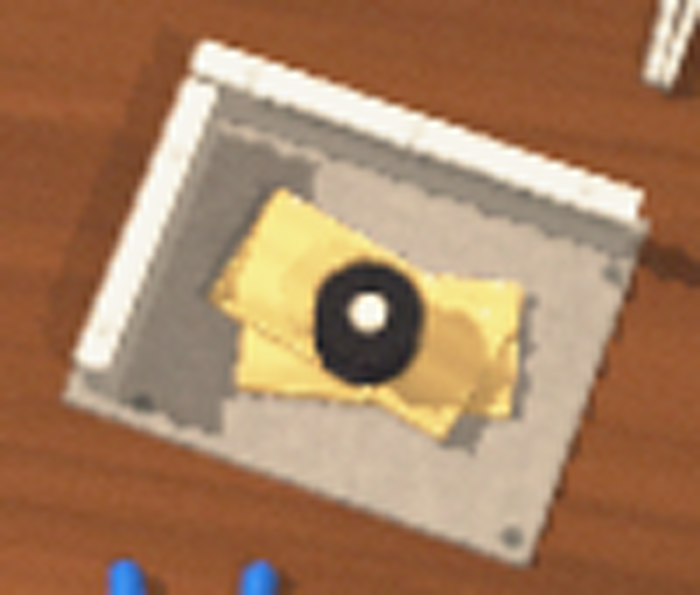

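View pics/tray1.png

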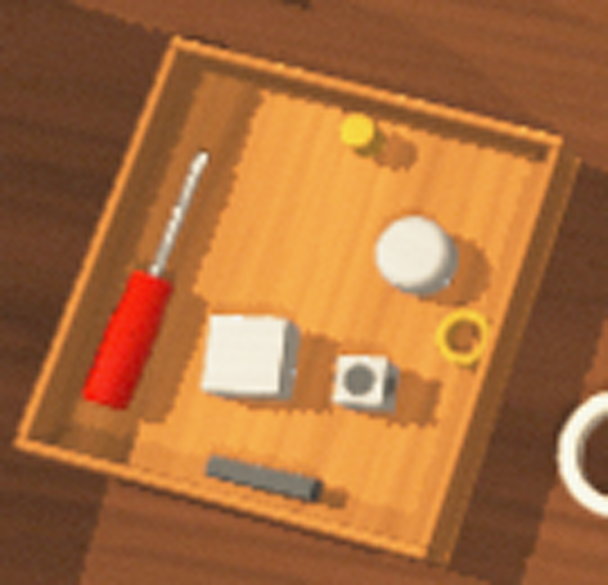

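The crops confirm the choices: block is the plain square at tray1 (247,355), cube has the dimple (362,380), disc is round (415,253), and the spool sits on two crooked plates at jig1 (368,311). The free quarter of the tray is upper-middle.

```bash
cat >> h.py <<'E'
def cr(p,k,off): return (np.array(p,float)+.5)/k-.5+np.array(off)
def plan(x,y,z,yawdeg):
    """yaw = direction of tool x in world (mod 180); prints turn first, then shift in the final tool axes"""
    s=env.state(); p=np.array(s['eef_pos']); y0=np.degrees(s['tcp_rot'][2])
    q1=np.degrees(np.arctan2(y,x)); best=None
    for k in range(-3,4):
        Y=yawdeg+180*k; q6=(q1+90-Y+180)%360-180
        d=((Y-y0)+180)%360-180
        if abs(np.degrees(s['joints'][5])-d+q1-np.degrees(s['joints'][0]))<145 and (best is None or abs(d)<abs(best)): best=d
    Y=np.radians(y0+best); d=np.array([x,y,z])-p
    sh=[d[0]*np.cos(Y)+d[1]*np.sin(Y), d[0]*np.sin(Y)-d[1]*np.cos(Y), -d[2]]
    print('turn',round(-best,1),'shift',np.round(sh,1),'pos',p.round(1),'yaw',round(y0,1),'F',np.round(s['ft_force'],1),'open',round(s['opening']*95,1),'grip',round(s['grip_force'],1),'t',round(s['t'],1))
E
python3 - <<'E'
from h import *
c=snap('top'); J=lambda u,v,z: ray(c,*cr((u,v),7,(235,140)),z)[:2]; T=lambda u,v,z: ray(c,*cr((u,v),4.5,(70,140)),z)[:2]
ang=lambda a,b: np.degrees(np.arctan2(*(b-a)[::-1])).round(1)
A,B=J(214,80,45),J(637,220,45); C,D=J(213,85,45),J(108,368,45)
b1,b2,b3=J(65,400,3),J(528,563,3),J(648,222,3)
print('long in',A,B,ang(B,A),np.linalg.norm(B-A)); print('short in',C,D,ang(D,C),np.linalg.norm(C-D))
print('base',b1,b2,b3,ang(b2,b1),ang(b2,b3),np.linalg.norm(b1-b2),np.linalg.norm(b3-b2),'centre',(b1+b3)/2)
print('spool',J(368,311,43),J(367,318,43))
for n,q in dict(p2=[(280,188),(215,298),(445,438),(500,330)],p1=[(523,283),(510,417),(240,388)]).items(): print(n,[J(*v,15 if n=='p2' else 9).round(1).tolist() for v in q])
t=[T(*q,45) for q in[(175,40),(560,140),(438,555),(20,440)]]
print('tray',np.mean(t,0),[ang(t[1],t[0]),ang(t[2],t[3]),ang(t[3],t[0]),ang(t[2],t[1])])
k=[T(*q,30) for q in[(210,317),(288,318),(283,398),(203,390)]]
print('block',np.mean(k,0),[ang(k[1],k[0]),ang(k[2],k[3]),ang(k[3],k[0]),ang(k[2],k[1])])
print('disc',T(413,253,30),'cube',T(362,380,32),'stub',T(357,130,28),'bar',T(265,478,22))
E
```

```text
long in [680.72996732  54.54600856] [ 656.77918202 -103.47625343] 81.4 159.82701712328432
short in [678.78851442  54.53569724] [568.48493234  70.65487464] -8.3 111.47514566157365
base [564.34422417  88.5771368 ] [535.70291175 -88.0697762 ] [ 671.43836099 -110.67269284] 80.8 -9.5 178.95378355566618 137.6045203482434 centre [617.89129258 -11.04777802]
spool [606.4588265  -15.29345031] [603.85988374 -15.40421237]
p2 [[655.1, 25.6], [609.2, 41.1], [573.0, -50.4], [616.5, -63.2]]
p1 [[637.6, -68.6], [586.6, -72.4], [579.1, 26.1]]
tray [488.89870012 337.46973824] [np.float64(85.6), np.float64(85.5), np.float64(-4.3), np.float64(-2.5)]
block [449.40212598 361.79067519] [np.float64(99.9), np.float64(94.9), np.float64(10.6), np.float64(11.8)]
disc [522.22110916 286.96796798] cube [447.66959699 295.6561565 ] stub [586.22329101 336.39900566] bar [387.02188467 336.8770896 ]
```

```bash
python3 -c "
from h import *
plan(605,-15.3,122,171)"
```

```text
turn -14.1 shift [-447.4 -526.4  100.3] pos [245.5 574.6 222.3] yaw 156.9 F [-0.4  0.   0.2] open 95.1 grip 0.0 t 0.2
```

Emit:
carry_out --pt "0 0 0 -7 0" --pt "0 0 0 -7.1 0" --pt "-30 -35 0 0 0" --pt "-30 -35 0 0 0" --pt "-30 -35 0 0 0" --pt "-30 -35 0 0 0" --pt "-30 -35 10 0 0" --pt "-30 -35 10 0 0" --pt "-30 -35 10 0 0" --pt "-30 -35 10 0 0" --pt "-30 -35 10 0 0" --pt "-30 -35 0 0 0"

```text
t: 1.4
eef_pos: [487.1, 180.1, 171.6]
tcp_rot: [-3.141, -0.002, 2.984]
ft_force: [0.3, 1.5, 0.5]
opening: 1.001
grip_force: 0.0
```

```bash
python3 -c "
from h import *
plan(605,-15.3,122,171)"
```

```text
turn -0.0 shift [-147.  -174.5   49.6] pos [487.1 180.1 171.6] yaw 171.0 F [0.3 1.5 0.5] open 95.1 grip 0.0 t 1.4
```

Emit:
carry_out --pt "-29 -35 10 0 0" --pt "-29 -35 10 0 0" --pt "-29 -35 10 0 0" --pt "-30 -35 10 0 0" --pt "-30 -34.5 10 0 0" --pt "0 0 0 0 0" --pt "0 0 30 0 0" --pt "0 0 30 0 0" --pt "0 0 22 0 0" --pt "0 0 11.5 0 0" --pt "0 0 0 0 0"

```text
t: 2.5
eef_pos: [603.9, -13.0, 28.0]
tcp_rot: [3.142, -0.002, 2.984]
ft_force: [-0.1, -0.2, -0.1]
opening: 1.001
grip_force: 0.0
```

Emit:
carry_out --pt "0 0 0 0 0.7" --pt "0 0 0 0 0.7" --pt "0 0 0 0 0.7" --pt "0 0 0 0 0.7" --pt "0 0 0 0 0.7" --pt "0 0 0 0 0.7" --pt "0 0 -2 0 0.7"

```text
t: 3.2
eef_pos: [604.5, -13.4, 31.0]
tcp_rot: [3.142, -0.0, 2.984]
ft_force: [0.2, 0.5, 0.3]
opening: 0.465
grip_force: 0.0
```

Emit:
carry_out --pt "0 0 0 0 0.7" --pt "0 0 0 0 0.7" --pt "0 0 0 0 0.7" --pt "0 0 -3 0 0.7" --pt "0 0 -10 0 0.7" --pt "0 0 -30 0 0.7" --pt "0 0 -40 0 0.7" --pt "0 0 -40 0 0.7" --pt "0 0 0 0 0.7"

```text
t: 4.1
eef_pos: [606.6, -13.6, 159.8]
tcp_rot: [3.141, 0.009, 2.984]
ft_force: [-0.5, -0.5, -1.1]
opening: 0.402
grip_force: 30.0
```

```bash
python3 -c "
from h import *
a=np.radians(-4.4)
X=np.array([489,337.5])+np.array([[np.cos(a),-np.sin(a)],[np.sin(a),np.cos(a)]])@[40,24]
print(X)
plan(*X,154,175.6)"
```

```text
[530.72336676 358.36050493]
turn -4.6 shift [104.2 365.1   5.8] pos [606.6 -13.6 159.8] yaw 171.0 F [-0.5 -0.5 -1.1] open 38.2 grip 30.0 t 4.1
```

Emit:
carry_out --pt "0 0 0 -4.6 0.7" --pt "10.4 36.5 0 0 0.7" --pt "10.4 36.5 0 0 0.7" --pt "10.4 36.5 0 0 0.7" --pt "10.4 36.5 0 0 0.7" --pt "10.4 36.5 0 0 0.7" --pt "10.4 36.5 0 0 0.7" --pt "10.4 36.5 0 0 0.7" --pt "10.4 36.5 0 0 0.7" --pt "10.4 36.5 0 0 0.7" --pt "10.6 36.6 0 0 0.7" --pt "0 0 0 0 0.7"

```text
t: 5.3
eef_pos: [527.4, 362.3, 153.7]
tcp_rot: [3.141, -0.0, 3.068]
ft_force: [-0.3, -0.9, -1.6]
opening: 0.399
grip_force: 30.0
```

Emit:
carry_out --pt "0 0 40 0 0.7" --pt "0 0 40 0 0.7" --pt "0 0 30 0 0.7" --pt "0 0 15 0 0.7" --pt "0 0 8 0 0.7" --pt "0 0 3 0 0.7" --pt "0 0 0 0 0.7"

```text
t: 6.0
eef_pos: [529.5, 358.1, 20.3]
tcp_rot: [3.142, 0.001, 3.064]
ft_force: [-2.4, -4.6, 8.8]
opening: 0.401
grip_force: 30.0
```

Emit:
carry_out --pt "0 0 -1 0 0.4" --pt "0 0 0 0 0.35" --pt "0 0 0 0 0.35" --pt "0 0 0 0 0.35" --pt "0 0 -10 0 0.35" --pt "0 0 -30 0 0.35" --pt "0 0 -40 0 0.2" --pt "0 0 -40 0 0.2" --pt "0 0 0 0 0.2"

```text
t: 6.9
eef_pos: [530.8, 359.8, 145.2]
tcp_rot: [3.137, 0.007, 3.064]
ft_force: [1.0, 1.6, -0.4]
opening: 0.789
grip_force: 0.0
```

```bash
python3 -c "
from h import *
snap('top','pics/a.png')
im=cv2.imread('pics/a.png')[140:270,70:335]; cv2.imwrite('pics/a1.png',cv2.resize(im,None,fx=3,fy=3))
plan(611,-16,72,81.1)"
```

```text
turn 94.5 shift [-358.1  138.2   70.4] pos [529.9 359.2 142.4] yaw 175.6 F [ 0.3 -0.1 -0.2] open 75.4 grip 0.0 t 7.0
```

View pics/a1.png

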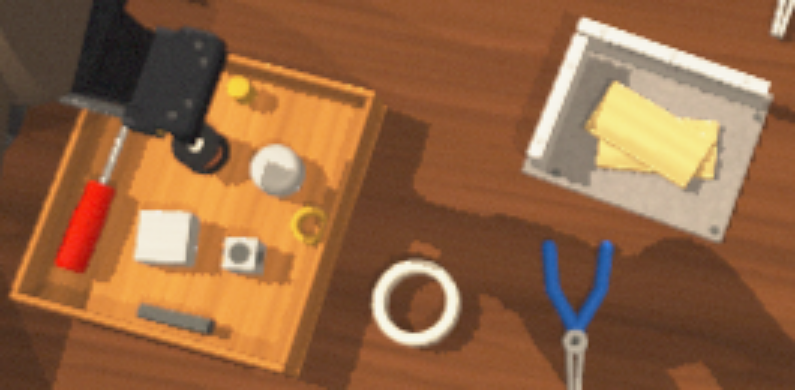

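The spool now stands in the tray's free quarter (crop 200,147), and the two crooked plates lie uncovered at (655,135).

Emit:
carry_out --pt "0 0 0 8.59 0.2" --pt "0 0 0 8.59 0.2" --pt "0 0 0 8.59 0.2" --pt "0 0 0 8.59 0.2" --pt "0 0 0 8.59 0.2" --pt "0 0 0 8.59 0.2" --pt "0 0 0 8.59 0.2" --pt "0 0 0 8.59 0.2" --pt "0 0 0 8.59 0.2" --pt "0 0 0 8.59 0.2" --pt "0 0 0 8.59 0.2" --pt "0 0 0 0 0.2"

```text
t: 8.15
eef_pos: [528.5, 358.4, 138.1]
tcp_rot: [-3.14, 0.001, 1.413]
ft_force: [0.1, 0.5, -1.1]
opening: 0.8
grip_force: 0.0
```

Emit:
carry_out --pt "-36 14 0 0 0.2" --pt "-36 14 0 0 0.2" --pt "-36 14 0 0 0.2" --pt "-36 14 0 0 0.2" --pt "-36 14 0 0 0.2" --pt "-36 14 0 0 0.2" --pt "-36 14 10 0 0.2" --pt "-36 14 20 0 0.2" --pt "-36 14 20 0 0.2" --pt "-34 12 20 0 0.2" --pt "0 0 0 0 0.2"

```text
t: 9.25
eef_pos: [609.0, -20.0, 66.1]
tcp_rot: [-3.138, 0.0, 1.416]
ft_force: [0.5, 0.1, 0.9]
opening: 0.802
grip_force: 0.0
```

```bash
python3 -c "
from h import *
plan(611,-16,12.5,81.1)"
```

```text
turn 0.0 shift [ 4.3  1.4 53.6] pos [609.  -20.   66.1] yaw 81.1 F [0.5 0.1 0.9] open 76.2 grip 0.0 t 9.2
```

Emit:
carry_out --pt "4 1 0 0 0.2" --pt "0 0 20 0 0.2" --pt "0 0 20 0 0.2" --pt "0 0 10 0 0.2" --pt "0 0 3.5 0 0.2" --pt "0 0 0 0 0.2"

```text
t: 9.85
eef_pos: [611.5, -11.9, 15.9]
tcp_rot: [3.142, -0.0, 1.417]
ft_force: [-0.7, 0.5, 0.5]
opening: 0.8
grip_force: 0.0
```

Emit:
carry_out --pt "0 0 0 0 0.35" --pt "0 0 0 0 0.4" --pt "0 0 0 0 0.42" --pt "0 0 0 0 0.44" --pt "0 0 0 0 0.46" --pt "0 0 0 0 0.48" --pt "0 0 0 0 0.5" --pt "0 0 0 0 0.6" --pt "0 0 0 0 0.6"

```text
t: 10.75
eef_pos: [612.5, -12.9, 17.0]
tcp_rot: [3.139, -0.0, 1.415]
ft_force: [0.0, -1.0, 12.3]
opening: 0.551
grip_force: 34.1
```

Emit:
carry_out --pt "0 0 0 0 0.6" --pt "0 0 0 0 0.6" --pt "0 0 0 0 0.6"

```text
t: 11.05
eef_pos: [612.5, -13.0, 17.0]
tcp_rot: [3.139, -0.0, 1.415]
ft_force: [-0.5, -1.6, 12.0]
opening: 0.549
grip_force: 34.1
```

```bash
python3 -c "
from h import *
plan(611,-16,12.5,81.1)
for n,(x,y,w,h) in dict(top=(235,140,100,85),scene=(225,190,110,90)).items():
    im=snap(n)['color'][y:y+h,x:x+w,::-1]; globals()[n]=cv2.resize(im,(390,340),interpolation=cv2.INTER_CUBIC)
cv2.imwrite('pics/b.png',np.hstack([top,scene]))"
```

```text
turn -0.0 shift [-3.2 -1.   4.5] pos [612.5 -13.   17. ] yaw 81.1 F [-0.5 -1.6 12. ] open 52.1 grip 34.1 t 11.1
```

View pics/b.png

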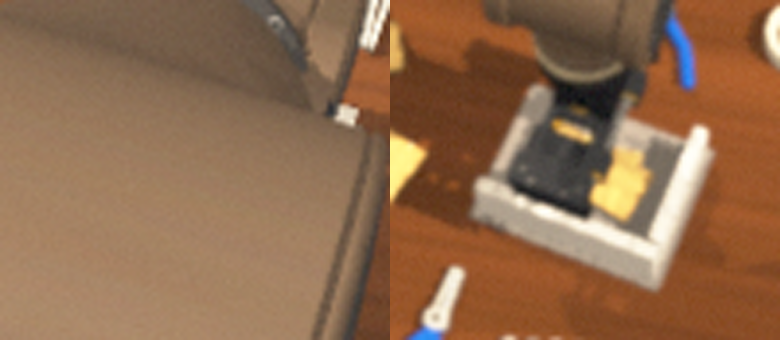

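Fingers pinched only plate2, with tips resting on plate1. I'll reopen, go lower and squeeze both.

Emit:
carry_out --pt "0 0 -2 0 0.2" --pt "0 0 0 0 0.2" --pt "0 0 0 0 0.2" --pt "0 0 0 0 0.2" --pt "-3 -1 0 0 0.2" --pt "0 0 3 0 0.2" --pt "0 0 2 0 0.2" --pt "0 0 0 0 0.2" --pt "0 0 0 0 0.2" --pt "0 0 0 0 0.2"

```text
t: 12.15
eef_pos: [610.0, -15.4, 12.7]
tcp_rot: [3.142, -0.0, 1.415]
ft_force: [0.8, 0.3, 0.2]
opening: 0.797
grip_force: 0.0
```

Emit:
carry_out --pt "0 0 0 0 0.35" --pt "0 0 0 0 0.4" --pt "0 0 0 0 0.42" --pt "0 0 0 0 0.44" --pt "0 0 0 0 0.46" --pt "0 0 0 0 0.48" --pt "0 0 0 0 0.5" --pt "0 0 0 0 0.6" --pt "0 0 0 0 0.6" --pt "0 0 0 0 0.6"

```text
t: 13.15
eef_pos: [610.0, -15.5, 12.7]
tcp_rot: [3.141, -0.0, 1.415]
ft_force: [-0.3, -0.2, 0.7]
opening: 0.562
grip_force: 27.3
```

Emit:
carry_out --pt "4 3 0 0 0.6" --pt "4 4 0 0 0.6" --pt "5 4 0 0 0.6" --pt "4 2 0 0 0.6" --pt "0 0 0 0 0.6" --pt "0 0 0 0 0.6" --pt "0 0 0 0 0.4" --pt "0 0 0 0 0.4" --pt "0 0 0 0 0.4" --pt "0 0 -15 0 0.4" --pt "0 0 -40 0 0.4" --pt "0 0 -40 0 0.4"

```text
t: 14.35
eef_pos: [625.0, -0.7, 109.2]
tcp_rot: [-3.14, -0.0, 1.415]
ft_force: [-0.0, -0.3, 0.8]
opening: 0.598
grip_force: 0.0
```

Emit:
carry_out --pt "-30 0 -30 0 0.2" --pt "-40 0 0 0 0.2" --pt "-40 0 0 0 0.2" --pt "-40 0 0 0 0.2" --pt "-40 0 0 0 0.2" --pt "0 0 0 0 0.2" --pt "0 0 0 0 0.2"

```text
t: 15.05
eef_pos: [595.7, -189.0, 138.4]
tcp_rot: [3.141, -0.0, 1.413]
ft_force: [0.9, 0.5, 0.5]
opening: 0.8
grip_force: 0.0
```

```bash
python3 -c "
from h import *
plan(662.6,-207,60,160)
for n,(x,y,w,h) in dict(top=(235,140,100,85),scene=(225,190,110,90)).items():
    im=snap(n)['color'][y:y+h,x:x+w,::-1]; globals()[n]=cv2.resize(im,(390,340),interpolation=cv2.INTER_CUBIC)
cv2.imwrite('pics/c.png',np.hstack([top,scene]))"
```

```text
turn -79.0 shift [-69.    6.   78.4] pos [ 595.7 -189.   138.4] yaw 81.0 F [0.9 0.5 0.5] open 76.0 grip 0.0 t 15.1
```

View pics/c.png

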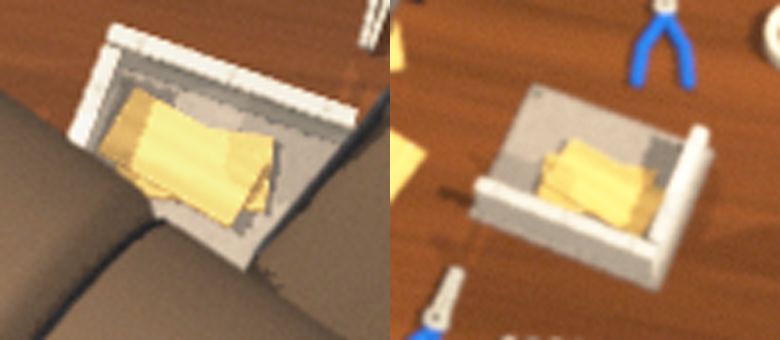

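Plate2 now lies roughly square, with plate1 still crooked beneath it; the final rake will handle that. Next, the plate at (662,-207).

Emit:
carry_out --pt "0 0 0 -8.5 0.2" --pt "0 0 0 -8.5 0.2" --pt "0 0 0 -8.5 0.2" --pt "0 0 0 -8.5 0.2" --pt "0 0 0 -8.5 0.2" --pt "0 0 0 -8.5 0.2" --pt "0 0 0 -8.5 0.2" --pt "0 0 0 -8.5 0.2" --pt "0 0 0 -8.5 0.2" --pt "0 0 0 -2.5 0.2" --pt "-35 3 30 0 0.2" --pt "-34 3 40 0 0.2"

```text
t: 16.35
eef_pos: [663.5, -204.8, 71.4]
tcp_rot: [-3.142, 0.005, 2.796]
ft_force: [0.3, -0.1, 0.3]
opening: 0.801
grip_force: 0.0
```

Emit:
carry_out --pt "0 0 0 0 0.2" --pt "0 0 0 0 0.2" --pt "0 0 0 0 0.2"

```text
t: 16.65
eef_pos: [661.3, -205.0, 71.2]
tcp_rot: [3.142, 0.001, 2.795]
ft_force: [-0.8, -0.6, 0.3]
opening: 0.802
grip_force: 0.0
```

```bash
python3 -c "
from h import *
plan(662.6,-207,9.3,160)"
```

```text
turn 0.1 shift [-2.  -1.5 61.9] pos [ 661.3 -205.    71.2] yaw 160.1 F [-0.8 -0.6  0.3] open 76.2 grip 0.0 t 16.6
```

Emit:
carry_out --pt "-2 -1.5 25 0 0.2" --pt "0 0 20 0 0.2" --pt "0 0 12 0 0.2" --pt "0 0 4.9 0 0.2" --pt "0 0 0 0 0.3" --pt "0 0 0 0 0.6" --pt "0 0 0 0 0.6" --pt "0 0 0 0 0.6" --pt "0 0 0 0 0.6" --pt "0 0 0 0 0.6" --pt "0 0 0 0 0.6"

```text
t: 17.75
eef_pos: [662.9, -208.0, 8.4]
tcp_rot: [3.142, 0.001, 2.794]
ft_force: [-1.1, 0.8, 5.9]
opening: 0.52
grip_force: 30.9
```

Emit:
carry_out --pt "0 0 -5 0 0.6" --pt "0 0 -20 0 0.6" --pt "0 0 -35 0 0.6" --pt "0 0 -40 0 0.6" --pt "0 0 -20 0 0.6" --pt "0 0 0 0 0.6" --pt "0 0 0 0 0.6"

```text
t: 18.45
eef_pos: [662.3, -207.8, 127.3]
tcp_rot: [3.141, -0.0, 2.794]
ft_force: [0.2, -1.0, -1.1]
opening: 0.519
grip_force: 30.0
```

```bash
cat >> h.py <<'E'
JC=np.array([680,53.3]); JA=np.radians(-8.9)
JR=np.array([[np.cos(JA),-np.sin(JA)],[np.sin(JA),np.cos(JA)]])
def jp(x,y): return JC+JR@np.array([x,y])
def tj(p): return (JR.T@(np.array(p)[:2]-JC)).round(1)
E
python3 -c "
from h import *
plan(*jp(-45,-55),70,81.1)"
```

```text
turn 79.0 shift [205.7 -67.9  57.3] pos [ 662.3 -207.8  127.3] yaw 160.1 F [ 0.2 -1.  -1.1] open 49.3 grip 30.0 t 18.4
```

Emit:
carry_out --pt "0 0 0 8.5 0.6" --pt "0 0 0 8.5 0.6" --pt "0 0 0 8.5 0.6" --pt "0 0 0 8.5 0.6" --pt "0 0 0 8.5 0.6" --pt "0 0 0 8.5 0.6" --pt "0 0 0 8.5 0.6" --pt "0 0 0 8.5 0.6" --pt "0 0 0 8.5 0.6" --pt "0 0 0 2.5 0.6" --pt "34 -11 0 0 0.6" --pt "34 -11 0 0 0.6"

```text
t: 19.65
eef_pos: [650.3, -137.0, 125.3]
tcp_rot: [-3.138, -0.001, 1.413]
ft_force: [-0.3, 0.6, -0.6]
opening: 0.522
grip_force: 30.0
```

Emit:
carry_out --pt "34 -12 0 0 0.6" --pt "34 -11 0 0 0.6" --pt "34 -12 20 0 0.6" --pt "34 -11 30 0 0.6" --pt "0 0 0 0 0.6" --pt "0 0 0 0 0.6" --pt "0 0 0 0 0.6"

```text
t: 20.35
eef_pos: [627.4, 3.3, 77.6]
tcp_rot: [-3.142, 0.0, 1.415]
ft_force: [0.1, -0.7, 0.6]
opening: 0.52
grip_force: 30.0
```

```bash
python3 -c "
from h import *
plan(*jp(-45,-55),24.5,81.1)"
```

```text
turn -0.1 shift [ 2.5 -0.8 53.1] pos [627.4   3.3  77.6] yaw 81.0 F [ 0.1 -0.7  0.6] open 49.4 grip 30.0 t 20.4
```

Emit:
carry_out --pt "2.5 -1 20 0 0.6" --pt "0 0 18 0 0.6" --pt "0 0 10 0 0.6" --pt "0 0 4.5 0 0.6" --pt "0 0 0 0 0.6" --pt "0 0 0 0 0.6"

```text
t: 20.95
eef_pos: [626.9, 6.5, 25.9]
tcp_rot: [3.141, -0.0, 1.415]
ft_force: [0.2, 0.8, -0.8]
opening: 0.522
grip_force: 30.0
```

Emit:
carry_out --pt "0 0 0 0 0.38" --pt "0 0 0 0 0.38" --pt "0 0 0 0 0.38" --pt "0 0 -10 0 0.38" --pt "0 0 -35 0 0.38" --pt "0 0 -40 0 0.2" --pt "-35 -10 -20 0 0.2" --pt "-40 -15 0 0 0.2" --pt "-40 -15 0 0 0.2" --pt "-40 -15 0 0 0.2" --pt "-40 -15 0 0 0.2" --pt "-40 -15 0 0 0.2"

```text
t: 22.15
eef_pos: [505.1, -213.5, 131.1]
tcp_rot: [3.141, 0.0, 1.415]
ft_force: [0.3, -0.6, 0.5]
opening: 0.799
grip_force: 0.0
```

```bash
python3 -c "
from h import *
plan(542.5,-266.6,60,114.7)"
```

```text
turn -33.6 shift [-63.9  11.7  71.1] pos [ 505.1 -213.5  131.1] yaw 81.1 F [ 0.3 -0.6  0.5] open 75.9 grip 0.0 t 22.1
```

Emit:
carry_out --pt "0 0 0 -8.4 0.2" --pt "0 0 0 -8.4 0.2" --pt "0 0 0 -8.4 0.2" --pt "0 0 0 -8.4 0.2" --pt "-32 6 30 0 0.2" --pt "-32 6 30 0 0.2" --pt "0 0 0 0 0.2" --pt "0 0 0 0 0.2" --pt "0 0 0 0 0.2"

```text
t: 23.05
eef_pos: [543.5, -264.8, 71.4]
tcp_rot: [3.141, 0.001, 2.002]
ft_force: [0.4, 0.2, 0.3]
opening: 0.801
grip_force: 0.0
```

```bash
python3 -c "
from h import *
plan(542.5,-266.6,9.3,114.7)"
```

```text
turn -0.0 shift [-1.2 -1.7 62.1] pos [ 543.5 -264.8   71.4] yaw 114.7 F [0.4 0.2 0.3] open 76.1 grip 0.0 t 23.1
```

Emit:
carry_out --pt "-1 -1.5 25 0 0.2" --pt "0 0 20 0 0.2" --pt "0 0 12 0 0.2" --pt "0 0 4.5 0 0.2" --pt "0 0 0 0 0.3" --pt "0 0 0 0 0.6" --pt "0 0 0 0 0.6" --pt "0 0 0 0 0.6" --pt "0 0 0 0 0.6" --pt "0 0 0 0 0.6" --pt "0 0 0 0 0.6"

```text
t: 24.15
eef_pos: [543.0, -267.0, 9.3]
tcp_rot: [3.141, 0.001, 2.001]
ft_force: [-0.8, 0.6, 5.3]
opening: 0.522
grip_force: 30.0
```

Emit:
carry_out --pt "0 0 -5 0 0.6" --pt "0 0 -20 0 0.6" --pt "0 0 -35 0 0.6" --pt "0 0 -40 0 0.6" --pt "0 0 -20 8.4 0.6" --pt "0 0 0 8.4 0.6" --pt "0 0 0 8.4 0.6" --pt "0 0 0 8.4 0.6" --pt "0 0 0 0 0.6" --pt "0 0 0 0 0.6"

```text
t: 25.15
eef_pos: [542.6, -266.8, 128.7]
tcp_rot: [-3.141, -0.0, 1.419]
ft_force: [-0.4, 0.0, -0.2]
opening: 0.522
grip_force: 30.0
```

```bash
python3 -c "
from h import *
plan(*jp(-45,-55),80,81.1)"
```

```text
turn 0.2 shift [282.5  41.2  48.7] pos [ 542.6 -266.8  128.7] yaw 81.3 F [-0.4  0.  -0.2] open 49.6 grip 30.0 t 25.1
```

Emit:
carry_out --pt "35 5 0 0.2 0.6" --pt "35 5 0 0 0.6" --pt "35 5 0 0 0.6" --pt "35 5 0 0 0.6" --pt "35 5 0 0 0.6" --pt "35 5 10 0 0.6" --pt "36 5 20 0 0.6" --pt "36 6 20 0 0.6" --pt "0 0 0 0 0.6" --pt "0 0 0 0 0.6" --pt "0 0 0 0 0.6"

```text
t: 26.25
eef_pos: [627.9, 4.4, 79.2]
tcp_rot: [3.141, 0.0, 1.413]
ft_force: [0.1, 0.3, -0.7]
opening: 0.518
grip_force: 30.0
```

```bash
python3 -c "
from h import *
plan(*jp(-45,-55),31,81.1)"
```

```text
turn -0.2 shift [ 1.4 -1.1 48.2] pos [627.9   4.4  79.2] yaw 80.9 F [ 0.1  0.3 -0.7] open 49.2 grip 30.0 t 26.2
```

Emit:
carry_out --pt "1.5 -1 20 0 0.6" --pt "0 0 18 0 0.6" --pt "0 0 8 0 0.6" --pt "0 0 2.5 0 0.6" --pt "0 0 0 0 0.6" --pt "0 0 0 0 0.6"

```text
t: 26.85
eef_pos: [627.5, 6.3, 31.1]
tcp_rot: [3.14, -0.0, 1.411]
ft_force: [0.2, 0.4, 0.5]
opening: 0.524
grip_force: 30.0
```

Emit:
carry_out --pt "0 0 0 0 0.38" --pt "0 0 0 0 0.38" --pt "0 0 0 0 0.38" --pt "0 0 -10 0 0.38" --pt "0 0 -35 0 0.38" --pt "0 0 -40 0 0.2" --pt "-35 -14 -15 0 0.2" --pt "-42 -20 0 0 0.2" --pt "-42 -20 0 0 0.2" --pt "-42 -20 0 0 0.2" --pt "-42 -20 0 0 0.2" --pt "-42 -20 0 0 0.2"

```text
t: 28.05
eef_pos: [474.6, -218.4, 131.0]
tcp_rot: [3.141, 0.0, 1.412]
ft_force: [0.6, -0.8, -0.1]
opening: 0.797
grip_force: 0.0
```

```bash
python3 -c "
from h import *
plan(437.1,-343.8,70,35.6)"
```

```text
turn 45.3 shift [-103.5   80.2   61. ] pos [ 474.6 -218.4  131. ] yaw 80.9 F [ 0.6 -0.8 -0.1] open 75.8 grip 0.0 t 28.1
```

Emit:
carry_out --pt "0 0 0 8.5 0.2" --pt "0 0 0 8.5 0.2" --pt "0 0 0 8.5 0.2" --pt "0 0 0 8.5 0.2" --pt "0 0 0 8.5 0.2" --pt "0 0 0 2.7 0.2" --pt "-35 27 20 0 0.2" --pt "-35 27 20 0 0.2" --pt "-33 26 20 0 0.2" --pt "0 0 0 0 0.2" --pt "0 0 0 0 0.2" --pt "0 0 0 0 0.2"

```text
t: 29.25
eef_pos: [438.9, -341.5, 70.9]
tcp_rot: [3.141, -0.0, 0.623]
ft_force: [-0.3, 0.2, -0.4]
opening: 0.803
grip_force: 0.0
```

```bash
python3 -c "
from h import *
plan(437.1,-343.8,9.3,35.6)"
```

```text
turn 0.1 shift [-2.8  0.8 61.6] pos [ 438.9 -341.5   70.9] yaw 35.7 F [-0.3  0.2 -0.4] open 76.3 grip 0.0 t 29.2
```

Emit:
carry_out --pt "-2.5 0.8 25 0 0.2" --pt "0 0 20 0 0.2" --pt "0 0 12 0 0.2" --pt "0 0 4.3 0 0.2" --pt "0 0 0 0 0.3" --pt "0 0 0 0 0.6" --pt "0 0 0 0 0.6" --pt "0 0 0 0 0.6" --pt "0 0 0 0 0.6" --pt "0 0 0 0 0.6" --pt "0 0 0 0 0.6"

```text
t: 30.35
eef_pos: [437.2, -344.4, 9.4]
tcp_rot: [3.141, -0.0, 0.623]
ft_force: [-0.1, 0.6, 5.6]
opening: 0.519
grip_force: 30.0
```

Emit:
carry_out --pt "0 0 -5 0 0.6" --pt "0 0 -20 0 0.6" --pt "0 0 -35 0 0.6" --pt "0 0 -40 0 0.6" --pt "0 0 -20 -8.4 0.6" --pt "0 0 0 -8.4 0.6" --pt "0 0 0 -8.4 0.6" --pt "0 0 0 -8.4 0.6" --pt "0 0 0 -8.4 0.6" --pt "0 0 0 -3.4 0.6" --pt "0 0 0 0 0.6" --pt "0 0 0 0 0.6"

```text
t: 31.55
eef_pos: [437.0, -344.2, 129.0]
tcp_rot: [3.142, -0.0, 1.413]
ft_force: [0.6, 0.5, -0.2]
opening: 0.517
grip_force: 30.0
```

```bash
python3 -c "
from h import *
plan(*jp(-45,-55),80,81.1)"
```

```text
turn -0.1 shift [375.3 133.6  49. ] pos [ 437.  -344.2  129. ] yaw 81.0 F [ 0.6  0.5 -0.2] open 49.2 grip 30.0 t 31.6
```

Place at pile top z=27 → TCP ≈ 37.

Emit:
carry_out --pt "37.5 13.3 0 0 0.6" --pt "37.5 13.3 0 0 0.6" --pt "37.5 13.3 0 0 0.6" --pt "37.5 13.3 0 0 0.6" --pt "37.5 13.3 0 0 0.6" --pt "37.5 13.3 0 0 0.6" --pt "37.5 13.3 0 0 0.6" --pt "37.5 13.3 10 0 0.6" --pt "37.5 13.3 20 0 0.6" --pt "37.5 13.3 20 0 0.6" --pt "0 0 0 0 0.6" --pt "0 0 0 0 0.6"

```text
t: 32.75
eef_pos: [626.4, 6.3, 78.3]
tcp_rot: [-3.14, 0.0, 1.415]
ft_force: [-0.3, -1.0, 0.5]
opening: 0.52
grip_force: 30.0
```

```bash
python3 -c "
from h import *
plan(*jp(-45,-55),37,81.1)"
```

```text
turn -0.0 shift [-0.2  0.7 41.3] pos [626.4   6.3  78.3] yaw 81.1 F [-0.3 -1.   0.5] open 49.4 grip 30.0 t 32.8
```

Emit:
carry_out --pt "0 0 20 0 0.6" --pt "0 0 13 0 0.6" --pt "0 0 6 0 0.6" --pt "0 0 2 0 0.6" --pt "0 0 0 0 0.6" --pt "0 0 0 0 0.6"

```text
t: 33.35
eef_pos: [626.9, 5.4, 38.5]
tcp_rot: [3.141, -0.0, 1.415]
ft_force: [-0.3, 0.7, 0.3]
opening: 0.517
grip_force: 30.0
```

Emit:
carry_out --pt "0 0 0 0 0.38" --pt "0 0 0 0 0.38" --pt "0 0 0 0 0.38" --pt "0 0 -10 0 0.38" --pt "0 0 -35 0 0.38" --pt "0 0 -40 0 0.2" --pt "-40 -1 -10 0 0.2" --pt "-45 -1 0 0 0.2" --pt "-45 -1 0 0 0.2" --pt "-45 -1 0 0 0.2" --pt "-45 -1 0 0 0.2" --pt "-45 -1 0 0 0.2"

```text
t: 34.55
eef_pos: [579.1, -257.0, 133.8]
tcp_rot: [3.141, 0.0, 1.415]
ft_force: [0.5, 0.5, -0.2]
opening: 0.802
grip_force: 0.0
```

```bash
python3 -c "
from h import *
plan(545.2,-417.7,70,78.4)
for n,(x,y,w,h) in dict(top=(235,140,100,85),scene=(225,190,110,90)).items():
    im=snap(n)['color'][y:y+h,x:x+w,::-1]; globals()[n]=cv2.resize(im,(390,340),interpolation=cv2.INTER_CUBIC)
cv2.imwrite('pics/d.png',np.hstack([top,scene]))"
```

```text
turn 2.7 shift [-164.2   -0.9   63.8] pos [ 579.1 -257.   133.8] yaw 81.1 F [ 0.5  0.5 -0.2] open 76.2 grip 0.0 t 34.5
```

View pics/d.png

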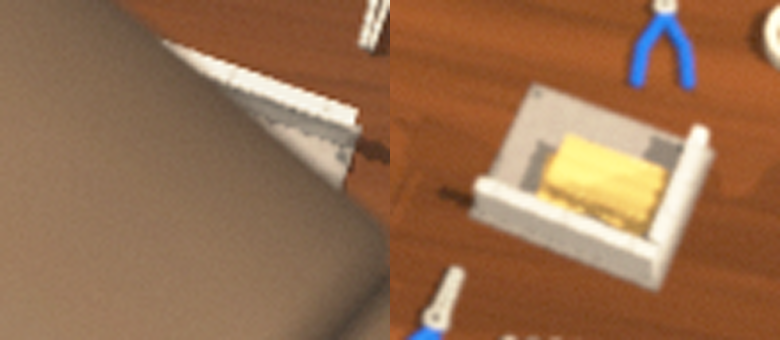

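The pile looks good in the scene view at (605,180), reasonably parallel to the fences. The board is next.

Emit:
carry_out --pt "0 0 0 2.7 0.2" --pt "-33 0 0 0 0.2" --pt "-33 0 10 0 0.2" --pt "-33 0 20 0 0.2" --pt "-33 0 20 0 0.2" --pt "-32 -1 13 0 0.2" --pt "0 0 0 0 0.2" --pt "0 0 0 0 0.2" --pt "0 0 0 0 0.2"

```text
t: 35.55
eef_pos: [546.1, -414.7, 70.7]
tcp_rot: [3.141, 0.0, 1.369]
ft_force: [-0.3, 0.1, 0.2]
opening: 0.798
grip_force: 0.0
```

```bash
python3 -c "
from h import *
plan(545.2,-417.7,9.5,78.4)"
```

```text
turn 0.0 shift [-3.1 -0.3 61.2] pos [ 546.1 -414.7   70.7] yaw 78.4 F [-0.3  0.1  0.2] open 75.8 grip 0.0 t 35.5
```

Emit:
carry_out --pt "-3 -0.3 25 0 0.2" --pt "0 0 20 0 0.2" --pt "0 0 12 0 0.2" --pt "0 0 4 0 0.2" --pt "0 0 0 0 0.3" --pt "0 0 0 0 0.6" --pt "0 0 0 0 0.6" --pt "0 0 0 0 0.6" --pt "0 0 0 0 0.6" --pt "0 0 0 0 0.6" --pt "0 0 0 0 0.6"

```text
t: 36.65
eef_pos: [544.9, -418.7, 9.4]
tcp_rot: [3.141, 0.0, 1.368]
ft_force: [-0.5, 1.9, 5.5]
opening: 0.525
grip_force: 30.0
```

Emit:
carry_out --pt "0 0 -5 0 0.6" --pt "0 0 -20 0 0.6" --pt "0 0 -35 0 0.6" --pt "0 0 -40 0 0.6" --pt "0 0 -20 -2.7 0.6" --pt "0 0 0 0 0.6" --pt "0 0 0 0 0.6" --pt "0 0 0 0 0.6"

```text
t: 37.45
eef_pos: [544.1, -418.1, 127.3]
tcp_rot: [-3.14, -0.001, 1.414]
ft_force: [-0.5, 0.7, -0.8]
opening: 0.521
grip_force: 30.0
```

```bash
python3 -c "
from h import *
plan(*jp(-45,-55),80,81.1)"
```

```text
turn -0.1 shift [431.8  16.3  47.3] pos [ 544.1 -418.1  127.3] yaw 81.0 F [-0.5  0.7 -0.8] open 49.5 grip 30.0 t 37.5
```

Pile top z=33 → release TCP ≈ 43.5.

Emit:
carry_out --pt "43 1.6 0 0 0.6" --pt "43 1.6 0 0 0.6" --pt "43 1.6 0 0 0.6" --pt "43 1.6 0 0 0.6" --pt "43 1.6 0 0 0.6" --pt "43 1.6 0 0 0.6" --pt "43 1.6 0 0 0.6" --pt "43 1.6 10 0 0.6" --pt "43 1.6 15 0 0.6" --pt "44 1.8 20 0 0.6" --pt "0 0 0 0 0.6" --pt "0 0 0 0 0.6"

```text
t: 38.65
eef_pos: [626.9, 5.6, 82.2]
tcp_rot: [-3.139, 0.0, 1.417]
ft_force: [1.4, -0.8, -0.8]
opening: 0.525
grip_force: 30.0
```

```bash
python3 -c "
from h import *
plan(*jp(-45,-55),43.5,81.1)"
```

```text
turn 0.1 shift [ 0.3  0.1 38.7] pos [626.9   5.6  82.2] yaw 81.2 F [ 1.4 -0.8 -0.8] open 49.9 grip 30.0 t 38.6
```

Emit:
carry_out --pt "0 0 18 0 0.6" --pt "0 0 12 0 0.6" --pt "0 0 6 0 0.6" --pt "0 0 1.5 0 0.6" --pt "0 0 0 0 0.6" --pt "0 0 0 0 0.6"

```text
t: 39.25
eef_pos: [627.8, 4.5, 46.9]
tcp_rot: [3.141, -0.0, 1.415]
ft_force: [-0.0, 0.6, -0.8]
opening: 0.524
grip_force: 30.0
```

Emit:
carry_out --pt "0 0 0 0 0.38" --pt "0 0 0 0 0.38" --pt "0 0 0 0 0.38" --pt "0 0 -10 0 0.38" --pt "0 0 -35 0 0.38" --pt "0 0 -35 0 0.38" --pt "0 -18 0 0 0.38" --pt "0 -18 0 0 0.38" --pt "0 -19 0 0 0.38" --pt "0 0 0 -8.59 0.38" --pt "0 0 0 -8.59 0.38" --pt "0 0 0 -8.59 0.38"

```text
t: 40.45
eef_pos: [573.3, 13.3, 127.4]
tcp_rot: [3.141, 0.0, 1.871]
ft_force: [0.1, -0.5, 0.4]
opening: 0.624
grip_force: 0.0
```

Emit:
carry_out --pt "0 0 0 -8.59 0.38" --pt "0 0 0 -8.59 0.38" --pt "0 0 0 -8.59 0.38" --pt "0 0 0 -8.59 0.38" --pt "0 0 0 -8.59 0.38" --pt "0 0 0 -8.59 0.38" --pt "0 0 0 -8.59 0.38" --pt "0 0 0 -4.1 0.38" --pt "0 0 0 0 0.38" --pt "0 0 0 0 0.38" --pt "0 0 0 0 0.38"

```text
t: 41.55
eef_pos: [573.2, 13.2, 126.7]
tcp_rot: [3.141, 0.0, 2.984]
ft_force: [-0.4, -0.7, -0.2]
opening: 0.618
grip_force: 0.0
```

```bash
python3 -c "
from h import *
plan(*jp(-102,-53),60,171.1)
c=snap('scene'); im=c['color'][:,:,::-1]
cv2.imwrite('pics/e.png',cv2.resize(im[170:280,215:355],None,fx=5.5,fy=5.3,interpolation=cv2.INTER_CUBIC))
for x,y in [(-112,-2),(-112,-104)]: print(proj(c,[*jp(x,y),4]), (proj(c,[*jp(x,y),4])-[215,170])*[5.5,5.3])"
```

```text
turn -0.1 shift [ 2.7  3.1 66.7] pos [573.2  13.2 126.7] yaw 171.0 F [-0.4 -0.7 -0.2] open 58.7 grip 0.0 t 41.5
[308.25911005 229.83674298] [512.92510525 317.1347378 ]
[279.01780765 219.87250758] [352.09794209 264.32429017]
```

View pics/e.png

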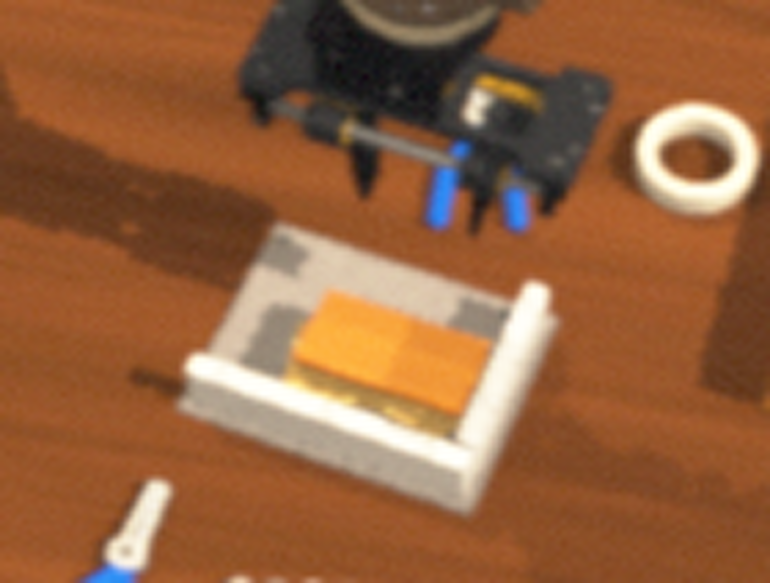

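The board is on top of the pile (crop 395,350). The pliers handles end at (435,220) and (517,220), and the descent points (352,264) and (513,317) are clear of them. Next is the rake toward the long fence.

Emit:
carry_out --pt "2.7 3 30 0 0.38" --pt "0 0 35 0 0.38" --pt "0 0 30 0 0.38" --pt "0 0 13 0 0.38" --pt "0 0 5 0 0.38" --pt "0 0 0 0 0.38" --pt "0 0 0 0 0.38" --pt "0 0 0 0 0.38"

```text
t: 42.4
eef_pos: [571.6, 16.6, 14.6]
tcp_rot: [3.141, 0.002, 2.986]
ft_force: [-0.0, -1.0, -0.4]
opening: 0.621
grip_force: 0.0
```

```bash
python3 -c "
from h import *
plan(*jp(-60,-53),12.3,171.1)"
```

```text
turn -0.0 shift [-41.4   0.    2.3] pos [571.6  16.6  14.6] yaw 171.1 F [-0.  -1.  -0.4] open 59.0 grip 0.0 t 42.4
```

Emit:
carry_out --pt "-4 0 2 0 0.38" --pt "-4 0 0 0 0.38" --pt "-4 0 0 0 0.38" --pt "-4 0 0 0 0.38" --pt "-4 0 0 0 0.38" --pt "-3 0 0 0 0.38" --pt "-3 0 0 0 0.38" --pt "-3 0 0 0 0.38" --pt "-2 0 0 0 0.38" --pt "0 0 0 0 0.38" --pt "0 0 0 0 0.38"

```text
t: 43.5
eef_pos: [602.0, 11.7, 11.4]
tcp_rot: [3.141, 0.001, 2.986]
ft_force: [-0.1, 1.1, 0.4]
opening: 0.62
grip_force: 0.1
```

Emit:
carry_out --pt "-1 0 0 0 0.38" --pt "-1 0 0 0 0.38" --pt "-1 0 0 0 0.38" --pt "-1 0 0 0 0.38" --pt "0 0 0 0 0.38" --pt "0 0 0 0 0.38"

```text
t: 44.1
eef_pos: [605.3, 11.2, 11.3]
tcp_rot: [3.142, -0.001, 2.986]
ft_force: [-4.7, -0.6, 1.4]
opening: 0.622
grip_force: 2.1
```

Emit:
carry_out --pt "-1 0 0 0 0.38" --pt "-1 0 0 0 0.38" --pt "-1 0 0 0 0.38" --pt "0 0 0 0 0.38" --pt "0 0 0 0 0.38"

```text
t: 44.6
eef_pos: [608.8, 10.7, 11.4]
tcp_rot: [3.141, 0.001, 2.986]
ft_force: [-1.4, 0.8, -0.6]
opening: 0.617
grip_force: 0.8
```

Emit:
carry_out --pt "-1 0 0 0 0.38" --pt "-1 0 0 0 0.38" --pt "0 0 0 0 0.38" --pt "0 0 0 0 0.38"

```text
t: 45.0
eef_pos: [610.7, 10.4, 11.4]
tcp_rot: [3.141, 0.0, 2.986]
ft_force: [-2.5, -0.4, -1.2]
opening: 0.618
grip_force: 0.8
```

Emit:
carry_out --pt "-1 0 0 0 0.38" --pt "-1 0 0 0 0.38" --pt "0 0 0 0 0.38" --pt "0 0 0 0 0.38"

```text
t: 45.4
eef_pos: [612.2, 10.1, 11.4]
tcp_rot: [3.142, -0.001, 2.986]
ft_force: [-5.1, 0.7, 1.5]
opening: 0.618
grip_force: 2.6
```

Emit:
carry_out --pt "-1 0 0 0 0.38" --pt "0 0 0 0 0.38" --pt "0 0 0 0 0.38"

```text
t: 45.7
eef_pos: [612.2, 10.1, 11.4]
tcp_rot: [-3.142, -0.003, 2.986]
ft_force: [-10.0, 1.6, 5.1]
opening: 0.619
grip_force: 5.0
```

Emit:
carry_out --pt "-1 0 0 0 0.38" --pt "-1 0 0 0 0.38" --pt "0 0 0 0 0.38" --pt "0 0 0 0 0.38"

```text
t: 46.1
eef_pos: [612.3, 10.1, 11.4]
tcp_rot: [-3.141, -0.007, 2.985]
ft_force: [-18.4, 0.7, 12.1]
opening: 0.62
grip_force: 10.6
```

```bash
python3 -c "
from h import *
plan(*jp(-25,-135),12.3,81.1)
c=snap('scene'); im=c['color'][:,:,::-1]
cv2.imwrite('pics/f.png',cv2.resize(im[195:280,235:335],None,fx=7,fy=7,interpolation=cv2.INTER_CUBIC))"
```

```text
turn 89.9 shift [-81.9  35.2  -0.9] pos [612.3  10.1  11.4] yaw 171.0 F [-18.4   0.7  12.1] open 58.9 grip 10.6 t 46.1
```

View pics/f.png

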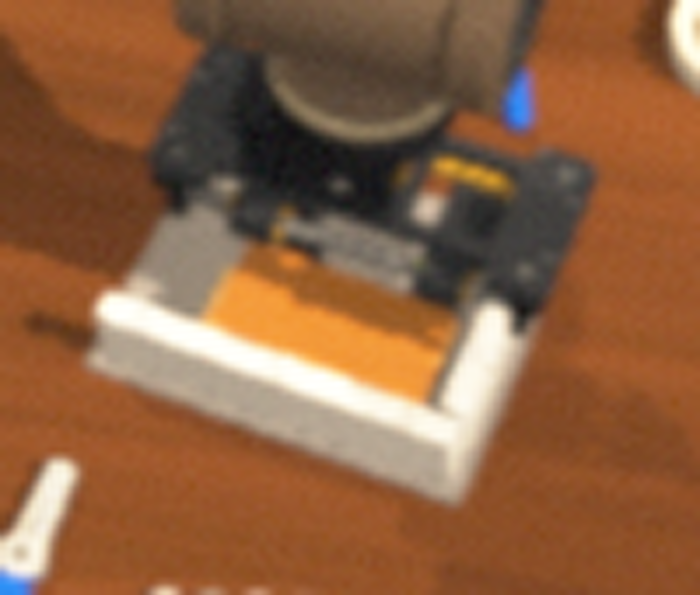

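The board lies flush to the long fence (crop 330,345), with a small gap left to the short fence. Next I back off and rake along y.

Emit:
carry_out --pt "8 0 0 0 0.38" --pt "8 0 0 0 0.38" --pt "8 0 0 0 0.38" --pt "0 0 -35 0 0.38" --pt "0 0 -40 0 0.6" --pt "0 0 -30 0 0.79" --pt "0 -30 0 8.59 0.79" --pt "0 0 0 8.59 0.79" --pt "0 0 0 8.59 0.79" --pt "0 0 0 8.59 0.79" --pt "0 0 0 8.59 0.79" --pt "0 0 0 8.59 0.79"

```text
t: 47.35
eef_pos: [587.1, -16.3, 116.4]
tcp_rot: [3.141, 0.0, 2.08]
ft_force: [0.6, 1.0, -0.4]
opening: 0.211
grip_force: 0.0
```

Emit:
carry_out --pt "0 0 0 8.59 0.79" --pt "0 0 0 8.59 0.79" --pt "0 0 0 8.59 0.79" --pt "0 0 0 8.59 0.79" --pt "0 0 0 4 0.79" --pt "0 0 0 0 0.79" --pt "0 0 0 0 0.79" --pt "0 0 0 0 0.79"

```text
t: 48.15
eef_pos: [587.1, -16.3, 116.4]
tcp_rot: [3.141, -0.0, 1.419]
ft_force: [0.0, -0.4, 0.0]
opening: 0.209
grip_force: 0.0
```

```bash
python3 -c "
from h import *
plan(*jp(-26,-137),60,81.1)"
```

```text
turn 0.2 shift [-53.9  55.   56.4] pos [587.1 -16.3 116.4] yaw 81.3 F [ 0.  -0.4  0. ] open 19.8 grip 0.0 t 48.1
```

Emit:
carry_out --pt "-27 27 0 0.2 0.79" --pt "-27 28 10 0 0.79" --pt "0 0 20 0 0.79" --pt "0 0 25 0 0.79" --pt "0 0 0 0 0.79" --pt "0 0 0 0 0.79" --pt "0 0 0 0 0.79"

```text
t: 48.85
eef_pos: [633.6, -78.1, 62.7]
tcp_rot: [3.14, 0.0, 1.414]
ft_force: [0.7, 0.8, -0.2]
opening: 0.213
grip_force: 0.0
```

```bash
python3 -c "
from h import *
plan(*jp(-26,-137),12.3,81.1)"
```

```text
turn -0.1 shift [-0.  -0.5 50.4] pos [633.6 -78.1  62.7] yaw 81.0 F [ 0.7  0.8 -0.2] open 20.2 grip 0.0 t 48.9
```

Emit:
carry_out --pt "0 -0.5 25 0 0.79" --pt "0 0 15 0 0.79" --pt "0 0 8 0 0.79" --pt "0 0 2.5 0 0.79" --pt "0 0 0 0 0.79" --pt "3 0 0 0 0.79" --pt "3 0 0 0 0.79" --pt "3 0 0 0 0.79" --pt "3 0 0 0 0.79" --pt "3 0 0 0 0.79" --pt "0 0 0 0 0.79" --pt "0 0 0 0 0.79"

```text
t: 50.05
eef_pos: [635.4, -63.1, 11.3]
tcp_rot: [3.14, -0.0, 1.413]
ft_force: [0.3, -2.0, 5.4]
opening: 0.211
grip_force: 2.9
```

Emit:
carry_out --pt "2 0 0 0 0.79" --pt "2 0 0 0 0.79" --pt "1.5 0 0 0 0.79" --pt "1 0 0 0 0.79" --pt "1 0 0 0 0.79" --pt "0 0 0 0 0.79" --pt "0 0 0 0 0.79"

```text
t: 50.75
eef_pos: [636.5, -56.1, 11.4]
tcp_rot: [3.14, 0.0, 1.413]
ft_force: [-0.5, -4.1, 5.3]
opening: 0.208
grip_force: 2.8
```

```bash
python3 -c "
from h import *
plan(*jp(-26,-110),12.3,81.1)"
```

```text
turn -0.1 shift [ 4.8  0.  -0.9] pos [636.5 -56.1  11.4] yaw 81.0 F [-0.5 -4.1  5.3] open 19.8 grip 2.8 t 50.8
```

Emit:
carry_out --pt "1 0 -0.5 0 0.79" --pt "1 0 0 0 0.79" --pt "1 0 0 0 0.79" --pt "0 0 0 0 0.79" --pt "0 0 0 0 0.79"

```text
t: 51.25
eef_pos: [636.6, -52.7, 11.4]
tcp_rot: [-3.142, -0.0, 1.413]
ft_force: [0.2, -1.3, 2.1]
opening: 0.209
grip_force: 1.6
```

Emit:
carry_out --pt "1 0 0 0 0.79" --pt "1 0 0 0 0.79" --pt "0 0 0 0 0.79" --pt "0 0 0 0 0.79"

```text
t: 51.65
eef_pos: [636.9, -52.0, 11.4]
tcp_rot: [3.141, 0.001, 1.413]
ft_force: [-0.4, -11.8, 1.5]
opening: 0.206
grip_force: 5.5
```

Emit:
carry_out --pt "1 0 0 0 0.79" --pt "0 0 0 0 0.79" --pt "0 0 0 0 0.79"

```text
t: 51.95
eef_pos: [637.0, -52.0, 11.4]
tcp_rot: [3.141, 0.002, 1.413]
ft_force: [-2.1, -17.2, 1.3]
opening: 0.209
grip_force: 8.8
```

Emit:
carry_out --pt "-8 0 0 0 0.79" --pt "-8 0 0 0 0.79" --pt "-4 0 -5 0 0.79" --pt "0 0 -35 0 0.79" --pt "0 0 -35 0 0.79" --pt "0 -32 0 0 0.79" --pt "0 -32 0 0 0.79" --pt "35 0 0 0 0.79" --pt "38 0 0 0 0.79" --pt "0 0 0 0 0.79" --pt "0 0 0 0 0.79" --pt "0 0 0 0 0.79"

```text
t: 53.15
eef_pos: [582.0, 11.9, 86.4]
tcp_rot: [-3.141, -0.0, 1.413]
ft_force: [-1.8, -0.7, -0.6]
opening: 0.209
grip_force: 0.0
```

```bash
python3 -c "
from h import *
plan(*jp(-86,-52),13,81.1)
c=snap('scene'); im=c['color'][:,:,::-1]
cv2.imwrite('pics/g.png',cv2.resize(im[195:280,235:335],None,fx=7,fy=7,interpolation=cv2.INTER_CUBIC))"
```

```text
turn -0.1 shift [ 4.1  4.4 73.4] pos [582.   11.9  86.4] yaw 81.0 F [-1.8 -0.7 -0.6] open 19.8 grip 0.0 t 53.1
```

View pics/g.png

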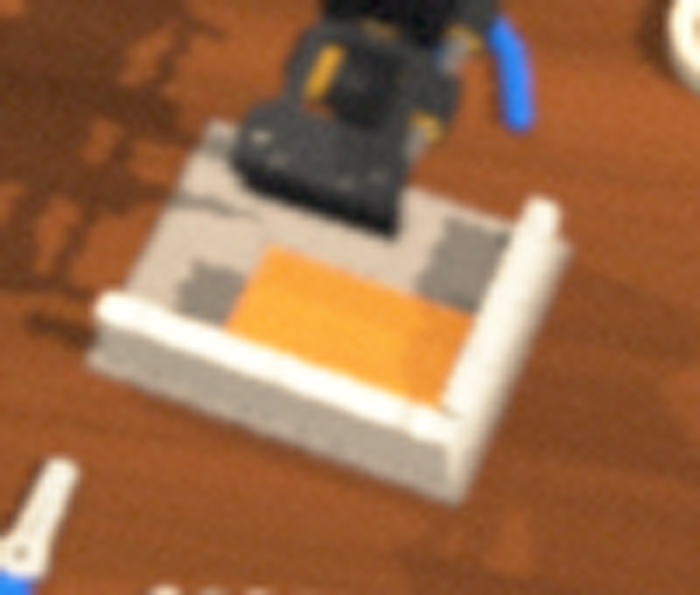

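The board now looks flush to both fences (crop corner at 440,405). One more light x tap for the layers below.

Emit:
carry_out --pt "4 2 25 0 0.79" --pt "0 0 25 0 0.79" --pt "0 0 15 0 0.79" --pt "0 0 7 0 0.79" --pt "0 0 0 0 0.79" --pt "0 3 0 0 0.79" --pt "0 3 0 0 0.79" --pt "0 3 0 0 0.79" --pt "0 2 0 0 0.79" --pt "0 0 0 0 0.79" --pt "0 0 0 0 0.79"

```text
t: 54.3
eef_pos: [595.6, 14.4, 14.5]
tcp_rot: [3.141, -0.0, 1.413]
ft_force: [0.3, 0.1, -0.9]
opening: 0.208
grip_force: 0.0
```

Emit:
carry_out --pt "0 1 0 0 0.79" --pt "0 1 0 0 0.79" --pt "0 1 0 0 0.79" --pt "0 0 0 0 0.79" --pt "0 0 0 0 0.79"

```text
t: 54.8
eef_pos: [598.5, 13.9, 14.3]
tcp_rot: [-3.141, -0.0, 1.413]
ft_force: [-0.5, 0.1, -0.2]
opening: 0.21
grip_force: 0.0
```

```bash
python3 -c "
from h import *
plan(*jp(-72,-52),13,81.1)"
```

```text
turn -0.1 shift [-0.5  2.4  1.3] pos [598.5  13.9  14.3] yaw 81.0 F [-0.5  0.1 -0.2] open 19.9 grip 0.0 t 54.8
```

Tips are at z≈6, still reaching plate1 (3–9 mm).

Emit:
carry_out --pt "0 1 1 0 0.79" --pt "0 1 0 0 0.79" --pt "0 0 0 0 0.79" --pt "0 0 0 0 0.79"

```text
t: 55.2
eef_pos: [600.6, 13.6, 13.4]
tcp_rot: [3.142, -0.0, 1.413]
ft_force: [-0.3, 0.3, 0.3]
opening: 0.215
grip_force: 0.0
```

Emit:
carry_out --pt "0 1 0 0 0.79" --pt "0 1 0 0 0.79" --pt "0 0 0 0 0.79" --pt "0 0 0 0 0.79"

```text
t: 55.6
eef_pos: [602.5, 13.3, 13.4]
tcp_rot: [-3.142, -0.0, 1.413]
ft_force: [0.8, 0.1, 0.8]
opening: 0.208
grip_force: 0.0
```

Emit:
carry_out --pt "0 1 0 0 0.79" --pt "0 1 0 0 0.79" --pt "0 0 0 0 0.79" --pt "0 0 0 0 0.79"

```text
t: 56.0
eef_pos: [604.5, 13.0, 13.4]
tcp_rot: [3.142, -0.0, 1.413]
ft_force: [-0.2, 0.0, 0.5]
opening: 0.207
grip_force: 0.0
```

Emit:
carry_out --pt "0 1 0 0 0.79" --pt "0 1 0 0 0.79" --pt "0 0 0 0 0.79" --pt "0 0 0 0 0.79"

```text
t: 56.4
eef_pos: [605.1, 12.8, 13.3]
tcp_rot: [-3.138, 0.0, 1.413]
ft_force: [-6.7, 0.5, 3.8]
opening: 0.21
grip_force: 3.8
```

Emit:
carry_out --pt "0 1 0 0 0.79" --pt "0 0 0 0 0.79" --pt "0 -6 0 0 0.79" --pt "0 -8 0 0 0.79" --pt "0 -8 -10 0 0.79" --pt "0 0 -40 0 0.79" --pt "0 0 -40 0 0.6" --pt "40 -10 -20 0 0.4" --pt "40 -10 0 0 0.2" --pt "40 -10 0 0 0.2" --pt "40 -10 0 0 0.2" --pt "40 -10 0 0 0.2"

```text
t: 57.6
eef_pos: [567.1, 222.9, 124.4]
tcp_rot: [3.141, -0.001, 1.413]
ft_force: [0.7, -0.9, 0.5]
opening: 0.66
grip_force: 0.0
```

Run:
```python
from h import *
c=snap('top'); im=c['color'][:,:,::-1]
cv2.imwrite('pics/h.png',cv2.resize(im[140:270,70:335],None,fx=3,fy=3,interpolation=cv2.INTER_CUBIC))
c2=snap('scene'); i2=c2['color'][:,:,::-1]
a=cv2.resize(i2[200:275,240:330],None,fx=4.5,fy=4.5,interpolation=cv2.INTER_CUBIC); b=cv2.resize(im[140:225,240:335],(a.shape[1],a.shape[0]))
cv2.imwrite('pics/i.png',np.vstack([cv2.resize(im[150:270,70:330],(780,262+98)), np.hstack([a,b])[:240,:780]]) if 0 else np.hstack([a,cv2.resize(im[155:265,75:200],(390,a.shape[0]),interpolation=cv2.INTER_CUBIC)]))
hsv=cv2.cvtColor(im,cv2.COLOR_BGR2HSV)
m=cv2.inRange(hsv,(10,140,180),(19,255,255)); m[:, :235]=0; m[:,335:]=0; m[225:]=0
cs,_=cv2.findContours(m,0,1)
if cs:
    q=max(cs,key=cv2.contourArea); P=np.array([ray(c,*v[0],43)[:2] for v in q],np.float32); r=cv2.minAreaRect(P); print(r, tj(r[0]), a.shape)
```

```text
((1016.1002197265625, 69.29224395751953), (238.44322204589844, 275.5084533691406), 8.698249816894531) [329.6  67.8] (338, 405, 3)
```

View pics/i.png

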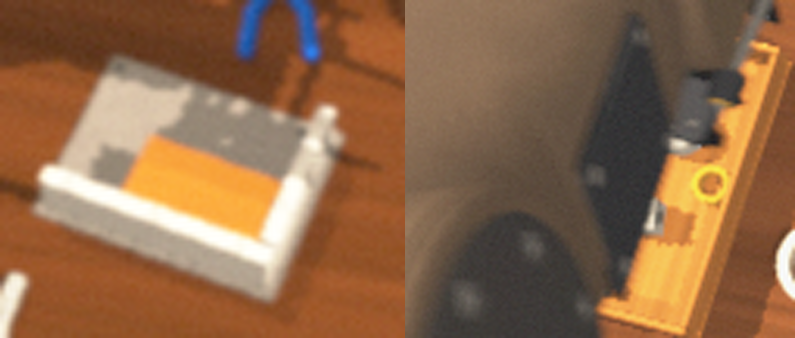

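Emit:
carry_out --pt "32 -35 -10 0 0.3" --pt "32 -35 -10 0 0.3" --pt "32 -35 -10 0 0.3" --pt "32 -35 -10 0 0.3" --pt "32 -35 -10 0 0.3" --pt "32 -35 0 0 0.3" --pt "32 -35 0 0 0.3" --pt "32 -35 0 0 0.3" --pt "32 -35 0 0 0.3" --pt "0 0 0 0 0.3"

```text
t: 58.7
eef_pos: [298.4, 557.9, 173.9]
tcp_rot: [-3.142, -0.001, 1.418]
ft_force: [0.7, -1.6, -0.2]
opening: 0.7
grip_force: 0.0
```

Run:
```python
from h import *
c=snap('top'); im=c['color'][:,:,::-1]
a=cv2.resize(im[145:225,240:335],(390,330),interpolation=cv2.INTER_CUBIC)
b=cv2.resize(im[145:268,75:200],(400,330),interpolation=cv2.INTER_CUBIC)
cv2.imwrite('pics/j.png',np.hstack([a,b]))
hsv=cv2.cvtColor(im,cv2.COLOR_BGR2HSV)
m=cv2.inRange(hsv,(10,140,180),(19,255,255)); m[:, :245]=0; m[:,330:]=0; m[225:]=0; m[:145]=0
q=max(cv2.findContours(m,0,1)[0],key=cv2.contourArea); P=np.array([ray(c,*v[0],43)[:2] for v in q],np.float32); r=cv2.minAreaRect(P); print('board',r, tj(r[0]))
# block: pale low-saturation blob near its old place
m=cv2.inRange(hsv,(0,0,170),(180,70,255)); m[:150]=0;m[265:]=0;m[:,195:]=0;m[:,:80]=0
for q in cv2.findContours(m,0,1)[0]:
    if cv2.contourArea(q)>60:
        P=np.array([ray(c,*v[0],30)[:2] for v in q],np.float32); print(cv2.boundingRect(q),[np.round(k,1) for k in cv2.minAreaRect(P)])
plan(449,362,130,100)
```

```text
board ((646.288330078125, 6.322742462158203), (99.63568115234375, 51.881343841552734), 80.42333221435547) [-26.  -51.6]
(144, 219, 12, 12) [array([447. , 297.1]), array([27.2, 25.3]), np.float64(7.9)]
(115, 210, 19, 18) [array([449.7, 362.5]), array([43.1, 41.3]), np.float64(8.9)]
(154, 188, 16, 17) [array([521.8, 287.8]), array([36.9, 38.2]), np.float64(58.5)]
turn -18.8 shift [-217.1  113.1   43.7] pos [299.9 556.2 173.7] yaw 81.2 F [-0.9 -0.2 -0.4] open 66.1 grip 0.0 t 58.8
```

View pics/j.png

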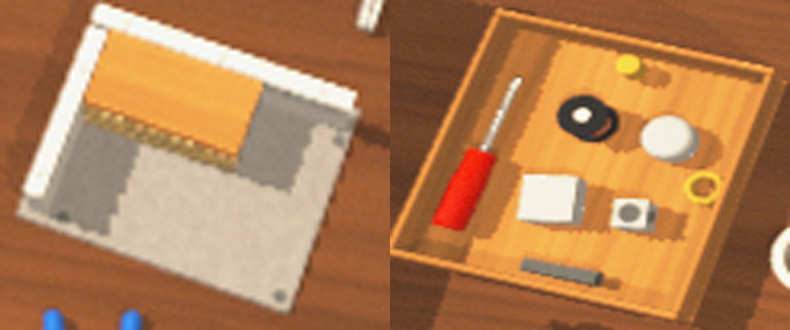

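Top view: the stack is flush in the corner with all layer edges even (left half, 170,100). The block is undisturbed in the tray at right half (550,198), world (449.7,362.5), edges at 9°.

Emit:
carry_out --pt "0 0 0 -8.4 0.37" --pt "0 0 0 -8.4 0.37" --pt "0 0 0 -1 0.37" --pt "0 0 0 0 0.37" --pt "0 0 0 0 0.37"

```text
t: 59.25
eef_pos: [302.3, 554.6, 173.6]
tcp_rot: [3.141, -0.0, 1.72]
ft_force: [0.3, -0.3, 0.3]
opening: 0.634
grip_force: 0.0
```

```bash
python3 -c "
from h import *
plan(449.7,362.5,100,99)"
```

```text
turn -0.5 shift [-212.8  115.5   73.6] pos [302.3 554.6 173.6] yaw 98.5 F [ 0.3 -0.3  0.3] open 60.2 grip 0.0 t 59.2
```

Emit:
carry_out --pt "-35 19 0 -0.5 0.37" --pt "-35 19 0 0 0.37" --pt "-35 19 10 0 0.37" --pt "-35 19 20 0 0.37" --pt "-36 20 20 0 0.37" --pt "-36 20 20 0 0.37" --pt "0 0 0 0 0.37" --pt "0 0 0 0 0.37" --pt "0 0 0 0 0.37"

```text
t: 60.15
eef_pos: [450.0, 365.0, 104.0]
tcp_rot: [3.141, -0.001, 1.732]
ft_force: [-0.9, 0.6, 0.6]
opening: 0.63
grip_force: 0.0
```

```bash
python3 -c "
from h import *
plan(449.7,362.5,23,99)"
```

```text
turn 0.2 shift [-2.5 -0.7 81. ] pos [450. 365. 104.] yaw 99.2 F [-0.9  0.6  0.6] open 59.9 grip 0.0 t 60.1
```

Emit:
carry_out --pt "-2.5 -0.7 30 0 0.37" --pt "0 0 30 0 0.37" --pt "0 0 14 0 0.37" --pt "0 0 6 0 0.37" --pt "0 0 0 0 0.37" --pt "0 0 0 0 0.7" --pt "0 0 0 0 0.7" --pt "0 0 0 0 0.7" --pt "0 0 0 0 0.7" --pt "0 0 0 0 0.7" --pt "0 0 0 0 0.7"

```text
t: 61.25
eef_pos: [450.5, 362.2, 24.3]
tcp_rot: [3.14, -0.001, 1.733]
ft_force: [0.1, 1.0, 5.9]
opening: 0.438
grip_force: 30.0
```

Emit:
carry_out --pt "0 0 -5 0 0.7" --pt "0 0 -20 0 0.7" --pt "0 0 -35 0 0.7" --pt "0 0 -40 0 0.7" --pt "0 0 -20 8.5 0.7" --pt "0 0 0 8.5 0.7" --pt "0 0 0 1 0.7" --pt "0 0 0 0 0.7" --pt "0 0 0 0 0.7"

```text
t: 62.15
eef_pos: [449.6, 361.6, 142.8]
tcp_rot: [-3.141, 0.001, 1.422]
ft_force: [-0.2, -0.7, -4.1]
opening: 0.438
grip_force: 30.0
```

```bash
python3 -c "
from h import *
plan(*jp(-25,-50.5),110,81.1)"
```

```text
turn 0.4 shift [-319.4  250.4   32.8] pos [449.6 361.6 142.8] yaw 81.5 F [-0.2 -0.7 -4.1] open 41.6 grip 30.0 t 62.1
```

Emit:
carry_out --pt "-32 25 0 0.4 0.7" --pt "-32 25 0 0 0.7" --pt "-32 25 0 0 0.7" --pt "-32 25 0 0 0.7" --pt "-32 25 0 0 0.7" --pt "-32 25 0 0 0.7" --pt "-32 25 0 0 0.7" --pt "-32 25 10 0 0.7" --pt "-32 25 10 0 0.7" --pt "-31 25 12 0 0.7" --pt "0 0 0 0 0.7" --pt "0 0 0 0 0.7"

```text
t: 63.35
eef_pos: [646.0, 6.5, 110.1]
tcp_rot: [-3.139, -0.0, 1.412]
ft_force: [-0.0, 1.1, -3.6]
opening: 0.441
grip_force: 30.0
```

```bash
python3 -c "
from h import *
plan(*jp(-25,-50.5),61.3,81.1)"
```

```text
turn -0.2 shift [ 1.   1.3 48.8] pos [646.    6.5 110.1] yaw 80.9 F [-0.   1.1 -3.6] open 41.9 grip 30.0 t 63.4
```

Emit:
carry_out --pt "0.8 1 20 0 0.7" --pt "0 0 15 0 0.7" --pt "0 0 8 0 0.7" --pt "0 0 3 0 0.7" --pt "0 0 0 0 0.7" --pt "0 0 0 0 0.7" --pt "0 0 0 0 0.7"

```text
t: 64.05
eef_pos: [647.8, 8.0, 66.1]
tcp_rot: [3.141, -0.0, 1.412]
ft_force: [0.2, 0.0, -3.8]
opening: 0.443
grip_force: 30.0
```

Emit:
carry_out --pt "0 0 1 0 0.7" --pt "0 0 1 0 0.7" --pt "0 0 0 0 0.7" --pt "0 0 0 0 0.7"

```text
t: 64.45
eef_pos: [647.5, 7.9, 63.4]
tcp_rot: [3.142, -0.0, 1.411]
ft_force: [0.1, 0.1, -3.4]
opening: 0.442
grip_force: 30.0
```

Emit:
carry_out --pt "0 0 1 0 0.7" --pt "0 0 1 0 0.7" --pt "0 0 0.5 0 0.7" --pt "0 0 0 0 0.7" --pt "0 0 0 0 0.7"

```text
t: 64.95
eef_pos: [647.5, 8.0, 61.4]
tcp_rot: [3.141, -0.0, 1.412]
ft_force: [-3.0, -0.3, 5.2]
opening: 0.438
grip_force: 30.0
```

Contact. Release gently and retreat up, then toward the robot's left.

Emit:
carry_out --pt "0 0 0 0 0.5" --pt "0 0 0 0 0.4" --pt "0 0 0 0 0.4" --pt "0 0 0 0 0.4" --pt "0 0 -10 0 0.4" --pt "0 0 -30 0 0.4" --pt "0 0 -40 0 0.4" --pt "25 -30 -20 0 0.4" --pt "35 -35 0 0 0.4" --pt "35 -35 0 0 0.4" --pt "35 -35 0 0 0.4" --pt "35 -35 0 0 0.4"

```text
t: 66.15
eef_pos: [504.6, 199.1, 161.8]
tcp_rot: [3.141, -0.001, 1.411]
ft_force: [1.1, -0.2, -1.2]
opening: 0.6
grip_force: 0.0
```

Emit:
carry_out --pt "35 -30 0 0 0.4" --pt "35 -30 0 0 0.4" --pt "35 -30 0 0 0.4" --pt "35 -30 0 0 0.4" --pt "35 -30 0 0 0.4" --pt "35 -30 0 0 0.4" --pt "35 -30 0 0 0.4" --pt "35 -30 0 0 0.4" --pt "0 0 0 0 0.4" --pt "0 0 0 0 0.4"

```text
t: 67.15
eef_pos: [312.5, 512.9, 161.3]
tcp_rot: [3.141, -0.0, 1.414]
ft_force: [-0.2, -0.0, -0.2]
opening: 0.597
grip_force: 0.0
```

Run:
```python
from h import *
c=snap('top'); im=c['color'][:,:,::-1]
c2=snap('scene'); i2=c2['color'][:,:,::-1]
a=cv2.resize(im[145:225,240:335],(390,330),interpolation=cv2.INTER_CUBIC)
b=cv2.resize(i2[195:275,240:335],(390,330),interpolation=cv2.INTER_CUBIC)
cv2.imwrite('pics/k.png',np.hstack([a,b]))
hsv=cv2.cvtColor(im,cv2.COLOR_BGR2HSV)
m=cv2.inRange(hsv,(0,0,170),(180,70,255)); m[:155]=0;m[215:]=0;m[:,320:]=0;m[:,255:]*=1;m[:,:250]=0
for q in cv2.findContours(m,0,1)[0]:
    if cv2.contourArea(q)>60:
        P=np.array([ray(c,*v[0],67)[:2] for v in q],np.float32); r=cv2.minAreaRect(P); print(cv2.boundingRect(q),np.round(r[1],1),round(r[2],1),tj(r[0]))
print(env.state()['eef_pos'],env.state()['t'])
```

```text
(250, 175, 70, 40) [ 96.7 166.5] 10.6 [-95.  -83.9]
(271, 155, 49, 20) [ 48.8 117.2] 10.7 [-15.6 -82.6]
(250, 155, 15, 40) [ 16.2 104.3] 81.2 [-70.2  -0.1]
[313.67943362 511.72183444 161.26313972] 67.25
```

View pics/k.png

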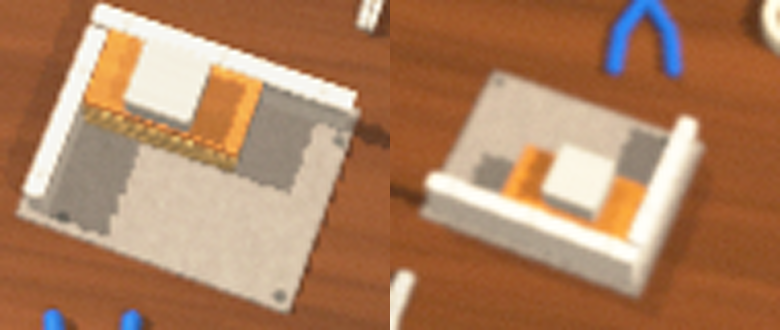

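The block sits flat at the middle of the board in both views, (170,85) and (580,178), and the stack is still flush. Handing in.

```bash
python3 -c "
from cell import env
print(env.job_done())"
```

```text
the job is handed in; nothing more can be done
None
```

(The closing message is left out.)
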